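# Lock the coffee grinder's burr setting

### The job

The coffee grinder's burr barrel stands at the right setting but its knurled brass lock ring is slack. Lay the red-handled holding key across the barrel with its tail down in the housing's fork so that the barrel cannot turn, then turn the lock ring clockwise until it is firmly hand-tight on the housing, feeling for the bite and not straining the key. Lift the key out and put it back on the bamboo spoon rest, leaving the barrel at its setting and the other things alone.

Things in the scene. Friction and masses are not known exactly. Their poses are not given: they have to be found in the camera images.
- grinder: Fixed cream coffee grinder, hopper off. Body 152 x 126 mm, flat deck at z = 120 mm. Origin: under the vertical barrel axis, at shelf height; x runs from that axis to the fork. From the deck up on the axis: steel neck (radius 28, to 12 mm), brass lock ring (radius 30, 12 to 28 mm), steel barrel (radius 25, teeth to 43 mm). The body spans x -65 to 87, y -63 to 63 mm.
- barrel (a joint): Angle (rad, clockwise from above positive) of the threaded barrel in the housing; 0 = its setting, where two of its six rim notches lie on the grinder's x axis. Notches 11.5 mm wide, floors 33 mm over the deck, bevelled teeth to 43 mm. Turns at only 0.1 N m, so unless held it goes round with the ring. The seated key leaves it up to 0.07 rad of play.
- lock_ring (a joint): How far (rad) the knurled brass lock ring has been drawn up tight on the wave washer under it: 0 while slack and until it meets the housing. It starts slack by an unmarked, unmeasured 0.35 to 1.1 rad of clockwise turn (from above). Slack it drags at 0.3 N m; from the bite on it climbs from 0.36 N m by 12 N m per rad. 0.6 to 0.9 N m is hand-tight and stays when let go; about 1.6 strains the key.
- ring_grip (a point): Point on the barrel axis at mid-height of the lock ring (60 mm across, 16 mm high), 20 mm above the deck. With the key in place fingers fit down on either side of the ring, along the grinder's y, and can swing about 50 degrees either way before meeting key tail or fork; the key's top is 41 mm above this point.
- seat (a point): Point on the barrel axis at notch-floor height, 33 mm above the deck: the key's origin lies here when the key is fully home, with its x along the grinder's x. z up.
- fork: Fixed dark steel fork on the deck, 65 mm from the barrel axis along the grinder's x, 10 mm long, 27.5 mm wide. Saddle floor 33 mm above the deck; gap 11.5 mm between two lugs with roof-shaped tops at 45 mm. Origin: on the deck under the gap.
- key: Loose holding key, 0.11 kg: straight steel blade 108 x 10 x 12 mm standing on edge, under a red grip. Origin: on the blade's underside at the point that goes over the barrel axis; x along the blade towards the tail, z up. The blade runs from x -24 to 84 mm. Starts on the spoon rest.
- key_handle (a point): Middle of the key's red grip (34 long, 12 thick across the key's y, 16 mm high), 42 mm along the key's x from its origin and 20 mm above the blade's underside; the grip's top is 28 mm above the underside. Pinch across y from above; when the key is home fingers up to 26 mm wide pass here between barrel teeth and fork.
- spoon_rest: Fixed bamboo spoon rest, tray 200 (x) x 110 (y) mm with a floor 6 mm and a rim 10 mm above the shelf, rim 6 mm wide, short tail at +x. Origin: centre of its underside.
- butter_dish: Loose ceramic butter dish with its lid on, 180 x 105 x 94 mm. Origin: centre of its underside. Bystander.
- cruet: Loose glass condiment cruet, 58 mm across, 150 mm tall. Origin: centre of its underside. Bystander.
- spatula: Loose black plastic spatula lying flat, 280 mm long, handle to its -x. Bystander.
Mind the look-alikes: they are no part of the job. Several things have the shape of the key; the one meant has the colours described above. There is more than one size of the grinder; the one meant has the size given above.

How it is judged:
On the way, in this order (a step that is already met when the one before it is completed fails the run):
1. the key lies fully home in the barrel's notches and the fork (horizontal distance between key and seat below 0.006 m and z of key in the frame of seat below 0.003 m and angle between the x axis of key and the x axis of grinder, either way round below 0.07 rad and angle between key's own z axis and vertical below 0.07 rad), for 0.2 s.
2. the lock ring is tight (drawn up by at least 0.015 rad) and let go, with the key still home (all of step 1 and value of joint lock_ring above 0.015 rad and contact force between the fingers and lock_ring below 0.1 N), for 0.2 s.
At the end, for the whole second after the job is handed in: The lock ring is still tight (drawn up by at least 0.015 rad), the barrel is within 0.1 rad of its setting, and the key lies still on the spoon rest, its red grip inside the tray's outline and lower than 40 mm (value of joint lock_ring above 0.015 rad and value of joint barrel between -0.1 and 0.1 rad and x of key_handle in the frame of spoon_rest between -0.095 and 0.095 m and y of key_handle in the frame of spoon_rest between -0.05 and 0.05 m and height (world z) of key_handle below 0.04 m and linear speed of key below 0.01 m/s); the robot touches nothing.
It fails at once if the key was strained: pressed on the fork with more than 25 N (contact force between key and fork above 25 N).
It fails at once if the barrel was dragged more than 0.15 rad off its setting (value of joint barrel above 0.15 rad or value of joint barrel below -0.15 rad).
It fails at once if the butter dish, cruet or spatula was shifted by more than 20 mm or the cruet tipped (distance of any of butter_dish, cruet, spatula from where it was at the start of the episode above 0.02 m or angle between cruet's own z axis and vertical above 0.3 rad).
It also fails if it takes over 72 s, if anything falls off the work surface, if the arm or the gripper's body presses on something with over 40 N, if the wrist force passes 120 N, or if a joint passes its speed limit or range.

### The arm

A 7-joint arm with a two-finger parallel gripper is mounted at the origin on the work surface. World frame = base frame: x ahead of the robot, y to its left, z up, the work surface at z = 0. Lengths are in m, angles in rad, forces in N, time in s.
With the tool pointing down it reaches from about 0.425 to 0.8 m from the base axis. Payload 8.3 kg.
Tool frame: the origin (TCP) lies midway between the tips of the shut fingers; the grasp point (between the pads) lies 19 mm behind it (pinch_z is the distance from the TCP to the grasp point, in m); y points along the fingers, x is the direction in which the jaws open and shut, and the axes are right-handed (so a half turn about y gives the same grasp; the last joint's range is limited). The gripper opens to 85 mm and grips with 20 to 120 N. Pads are 22 mm wide; open, the fingers measure 114 mm over their backs; the gripper's body (76 mm by 85 mm) begins 54 mm behind the grasp point. The pads swing forward as they close: fully open they stand 13 mm farther back than shut.
Start: joints at [1.06, 0.383, 0.016, 1.37, -0.006, 1.388, -0.046], TCP at [0.271, -0.563, 0.231] pointing down, gripper open.
Joint ranges: [-2.95, 2.95], [-0.25, 2.06], [-1.52, 1.56], [0.18, 2.33], [-1.44, 4.58], [0.02, 2.06], [-3.01, 3.01]. Speed limits (rad/s): [2.39, 2.39, 3.01, 3.01, 3.14, 3.14, 3.14].

### API

Orientations are given as a unit quaternion [x, y, z, w].
In Python, from station import * gives the robot as it stands.
- The arm moves only by the shell command python3 -m pendant 'ROWS' [OPENING] [FORCE]. ROWS is JSON, a list of rows, each an object with "xyz": the shift along the tool's x, y, z in m, a list of three; "rotation": the turn, a rotation vector about the tool's x, y, z in rad, a list of three. In form: [{"xyz": [dx, dy, dz], "rotation": [wx, wy, wz]}, ...]. A call has 1 to 8 rows; each row is the pose to reach, as a shift and turn from the pose commanded when the call began, along the tool's axes at that moment; what a row does not reach only later rows make up. A row lasts 1/12 s, in which the tool goes at most 41.7 mm and 7.16 degrees, less where a joint would pass 70% of its speed; a pose out of reach is approached as far as the arm can. A call with a gripper value outside its range is refused whole. OPENING is the opening, from 0 (shut) to 1 (fully open), set as the call begins (- or left out, the last holds). The fingers move at their own pace and stop on an object; FORCE is the grip in N (left out, the last holds). Time passes only in rows, so rows that repeat a pose let the fingers close. It gives the time, the measured TCP pose, the force and the opening at its end, in the units of the state.
- sense(): the state, without advancing time (a new reading comes with each control period).
- camera(name): name is "scene" or "top" or "wrist"; returns the picture (480x640x3 uint8, red, green, blue); there is no depth.
- camera_info(name): a dict with "fx", "fy", "cx", "cy" (pixels), "R" (3x3) and "t" (3): a world point X has camera coordinates R X + t; the wrist camera has in their place "tool_from_camera" (4x4, takes a point from camera to tool coordinates, whose origin is the TCP and whose axes are the tool frame's). Camera axes: x right, y down, z forward; pixel columns grow to the right and rows downward; lengths in m; the calibration is good to about 2 mm. A picture is of the moment at which its call begins: read the wrist's pose just before it. camera_info takes no time and is no camera call.
- hand_in(): hands the job in, once; it reports no verdict.
The state is a dict: "t": time; "joint_positions": joint angles; "qd": joint speeds; "joint_torque": joint torques, N m; "ee_pos": TCP position; "eef_rot": TCP orientation; "force": force on the tool from outside, world axes, zero at the start; "wrist_torque": the same for the moment, N m; "opening": finger opening in m.
Only numpy, scipy, OpenCV 4.12 (cv2) and the standard library are available. Lean on these libraries where they do the work, as an engineer would, in place of code of your own. Each camera call takes 0.05 s, during which the arm holds its last target.

## Working session

There is one attempt and no reset: what is moved stays moved. The work goes in short steps, Python scripts to look and compute and a shell command to move; the robot and the scene stay as the last step left them, time stands still between calls to the robot, and variables do not carry over. Pictures are saved under pics/ and viewed, and the job is handed in when it is done.

```bash
mkdir -p pics; ls
python3 - <<'E'
from station import *
import cv2, numpy as np
s=sense(); print(s)
for n in ("scene","top","wrist"):
    im=camera(n); cv2.imwrite(f"pics/{n}0.png",im[:,:,::-1]); print(n,camera_info(n))
E
```

```text
pics
{'t': 0.0, 'joint_positions': array([ 1.06009104,  0.38421917,  0.01634998,  1.37114568, -0.00628695,
        1.38820256, -0.04650926]), 'qd': array([-0.00041807, -0.00108213,  0.00019508,  0.00018317, -0.00042921,
        0.00012038,  0.00096995]), 'joint_torque': array([ 1.19868023e-04, -6.27604079e+01,  8.44228473e-01, -3.71841323e+01,
        1.65166589e-02,  1.42022854e-02,  7.60230620e-06]), 'ee_pos': array([ 0.2704423 , -0.56290476,  0.23029436]), 'eef_rot': array([-0.59820095,  0.37706027, -0.3758938 ,  0.59890319]), 'force': array([ 1.06882832,  0.20489033, -0.17283016]), 'wrist_torque': array([ 0.02437892, -0.01971993,  0.00322014]), 'opening': 0.08541047855447764}
scene {'fx': 485.20329125719513, 'fy': 485.20329125719513, 'cx': 320.94604365266736, 'cy': 236.08439130567552, 'R': array([[ 0.15539073,  0.98779431, -0.01077623],
       [ 0.81337502, -0.13412812, -0.566066  ],
       [-0.56060217,  0.0791963 , -0.82428948]]), 't': array([-0.09663117, -0.34992146,  1.48881919])}
top {'fx': 563.7758621485681, 'fy': 563.7758621485681, 'cx': 328.7792261104752, 'cy': 248.96397512752492, 'R': array([[ 0.04693807, -0.99888829, -0.00435892],
       [-0.97657377, -0.04497123, -0.21043112],
       [ 0.21000116,  0.01413404, -0.97759897]]), 't': array([0.00743397, 0.52463536, 1.37882129])}
wrist {'fx': 351.82076408864526, 'fy': 351.82076408864526, 'cx': 317.7810142567268, 'cy': 239.7984684379117, 'tool_from_camera': array([[ 9.99999703e-01, -6.77476659e-04,  3.66756731e-04,
        -6.88850694e-04],
       [-5.34126687e-04, -2.66649485e-01,  9.63793425e-01,
        -1.41922737e-01],
       [-5.55152056e-04, -9.63793335e-01, -2.66649768e-01,
         6.71604193e-02],
       [ 0.00000000e+00,  0.00000000e+00,  0.00000000e+00,
         1.00000000e+00]])}
```

View pics/scene0.png

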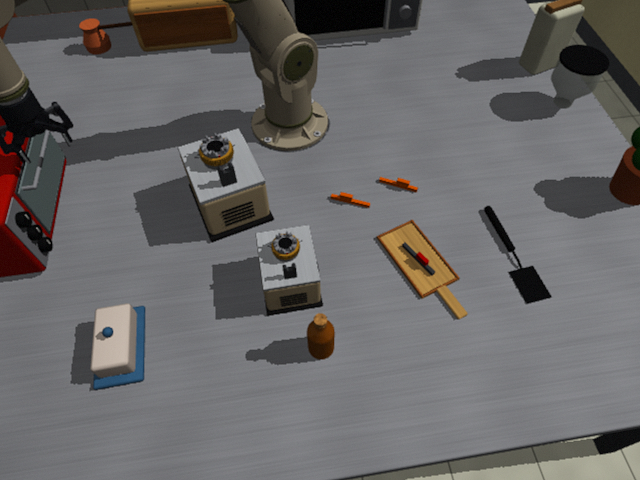

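View pics/top0.png

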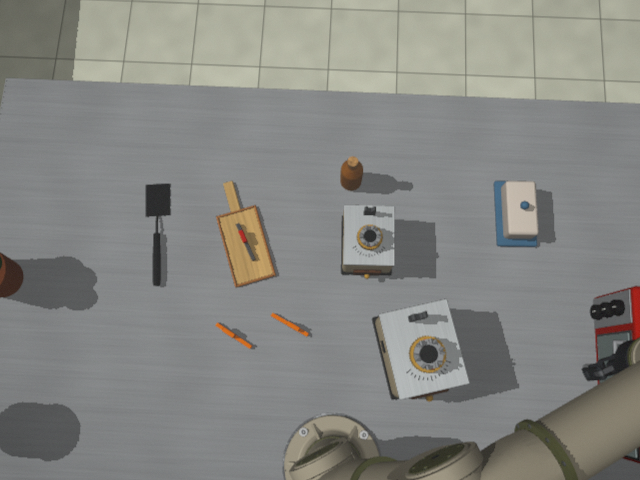

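View pics/wrist0.png

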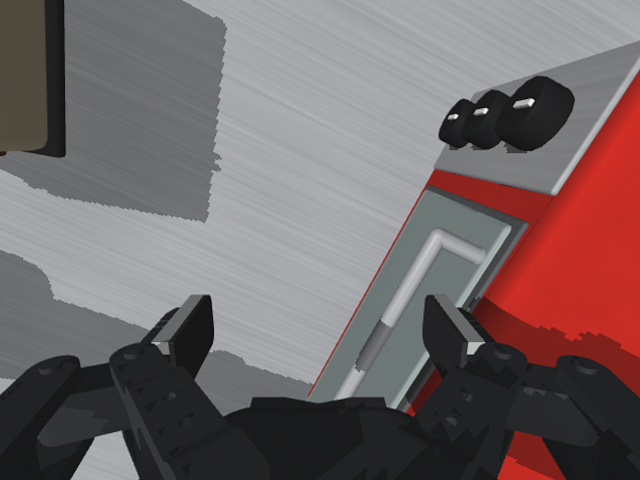

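The scene shows two grinders. The small one (top pixel 370,240) has a deck about 52 px wide, roughly 126 mm, so it is probably the right size. The red-handled key lies on the tray at top pixel (243,240); the orange look-alikes lie at (235,335) and (291,325). I'll enlarge.

Run:
```python
import cv2
def crop(f,o,x0,y0,w,h,s):
    im=cv2.imread(f)[y0:y0+h,x0:x0+w]; cv2.imwrite(o,cv2.resize(im,None,fx=s,fy=s,interpolation=cv2.INTER_CUBIC))
crop("pics/top0.png","pics/c_top_gr.png",330,190,80,100,6)
crop("pics/top0.png","pics/c_top_key.png",210,175,80,115,5)
crop("pics/scene0.png","pics/c_sc_gr.png",245,215,90,105,5)
crop("pics/scene0.png","pics/c_sc_key.png",370,215,105,110,5)
```

```text
(no output)
```

View pics/c_top_gr.png

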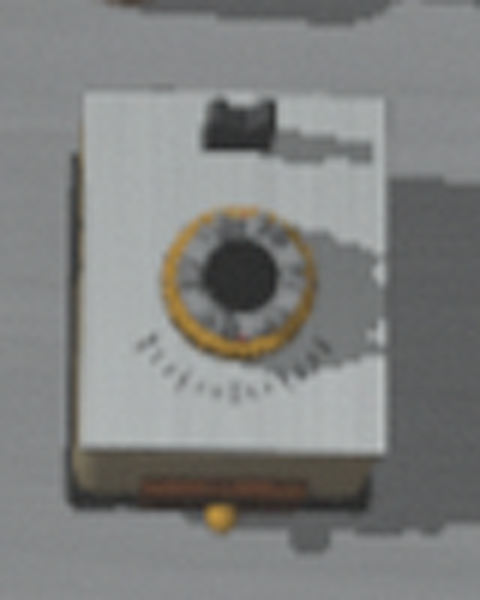

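View pics/c_top_key.png

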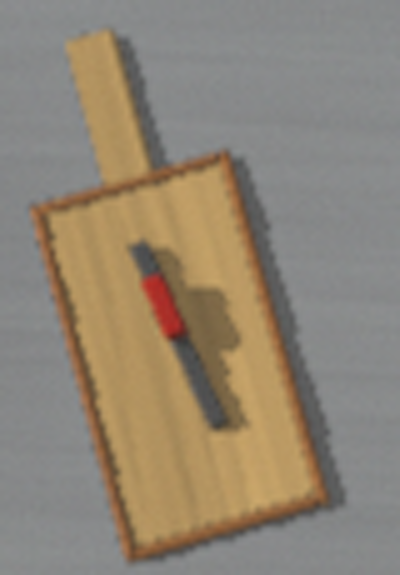

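View pics/c_sc_gr.png

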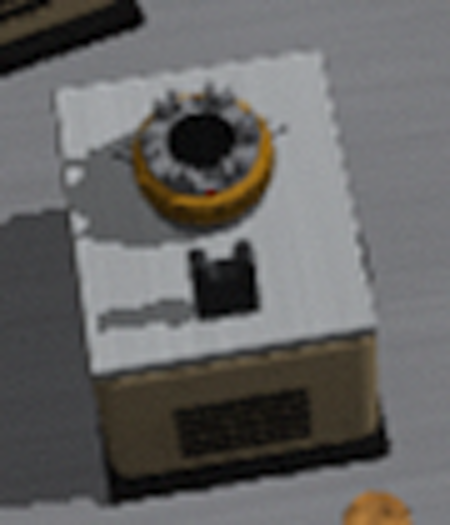

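View pics/c_sc_key.png

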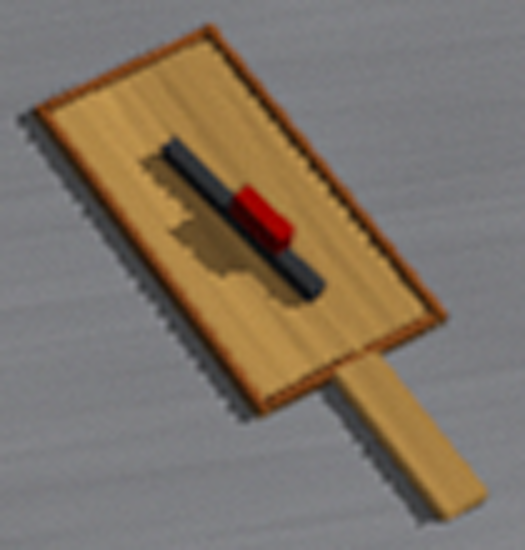

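```bash
cat > h.py <<'E'
from station import *
import numpy as np, cv2
from scipy.spatial.transform import Rotation as Ro
def ray(n,p,pose=None):
    c=camera_info(n); d=np.array([(p[0]-c['cx'])/c['fx'],(p[1]-c['cy'])/c['fy'],1.])
    if n=="wrist":
        T=c['tool_from_camera']; R=Ro.from_quat(pose[1]).as_matrix()
        o=R@T[:3,3]+pose[0]; d=R@T[:3,:3]@d
    else:
        o=-c['R'].T@c['t']; d=c['R'].T@d
    return o,d/np.linalg.norm(d)
def tri(rays):
    A=np.zeros((3,3));b=np.zeros(3)
    for o,d in rays:
        P=np.eye(3)-np.outer(d,d);A+=P;b+=P@o
    X=np.linalg.solve(A,b)
    return X,[float(np.linalg.norm((np.eye(3)-np.outer(d,d))@(X-o))) for o,d in rays]
def onz(r,z):
    o,d=r; return o+d*(z-o[2])/d[2]
def proj(n,X,pose=None):
    c=camera_info(n)
    if n=="wrist":
        T=c['tool_from_camera']; R=Ro.from_quat(pose[1]).as_matrix()
        q=T[:3,:3].T@(R.T@(np.array(X)-pose[0])-T[:3,3])
    else: q=c['R']@np.array(X)+c['t']
    return np.array([c['cx']+c['fx']*q[0]/q[2],c['cy']+c['fy']*q[1]/q[2]])
E
python3 - <<'E'
from h import *
np.set_printoptions(precision=4,suppress=True)
tg=lambda a,b:(330+a/6,190+b/6); tk=lambda a,b:(210+a/5,175+b/5)
sg=lambda a,b:(245+a/5,215+b/5); sk=lambda a,b:(370+a/5,215+b/5)
L={"deck++":(tg(84,92),sg(376,330)),"deck+-":(tg(384,100),sg(95,375)),"deck--":(tg(386,452),sg(57,90)),"deck-+":(tg(80,450),sg(322,52)),
"bore":(tg(240,274),sg(200,138)),
"keytail":(tk(137,243),sk(316,283)),"keyhead":(tk(217,426),sk(174,144)),
"grip":(tk(164,307),sk(265,212)),
"tray+-":(tk(228,155),sk(262,408)),"tray++":(tk(36,208),sk(444,317)),"tray--":(tk(328,500),sk(40,107)),"tray-+":(tk(130,557),sk(210,28))}
for k,(a,b) in L.items(): print(k,*tri([ray("top",a),ray("scene",b)]))
E
```

```text
deck++ [ 0.6251 -0.0013  0.1088] [0.0003203116572355848, 0.00032031165723562014]
deck+- [ 0.6273 -0.1245  0.1089] [0.0014933381548706637, 0.0014933381548706268]
deck-- [ 0.4784 -0.1283  0.1121] [0.0014877830336318988, 0.0014877830336319214]
deck-+ [ 0.4743 -0.0046  0.1084] [0.00164817692577928, 0.0016481769257792724]
bore [ 0.5407 -0.0656  0.1491] [0.0006844753146919829, 0.0006844753146919671]
keytail [0.5906 0.2782 0.0133] [0.0006476976177321702, 0.0006476976177320584]
keyhead [0.496  0.2316 0.0048] [0.0025869332307830732, 0.0025869332307830056]
grip [0.5541 0.2602 0.0246] [0.0016680519336762377, 0.001668051933676188]
tray+- [0.6452 0.2368 0.0002] [0.0019428091046560826, 0.0019428091046560618]
tray++ [ 0.6113  0.3375 -0.0008] [0.001628187400817309, 0.001628187400817174]
tray-- [0.4599 0.171  0.0004] [0.0025108802907959312, 0.0025108802907958527]
tray-+ [ 0.425   0.2713 -0.0002] [0.0013502108440122996, 0.0013502108440123465]
```

Run:
```python
from h import *
np.set_printoptions(precision=3,suppress=True)
s=sense();R=Ro.from_quat(s['eef_rot']).as_matrix();print(R)
```

```text
[[ 0.433 -0.001  0.901]
 [-0.901  0.001  0.433]
 [-0.001 -1.    -0.   ]]
```

```bash
cat > go.py <<'E'
# usage: go.py x y z yawdeg(of tool x)  -> prints xyz, rotation needed
import sys
from h import *
np.set_printoptions(precision=4,suppress=True)
g=np.array([float(a) for a in sys.argv[1:4]]);yaw=np.radians(float(sys.argv[4]))
s=sense();R=Ro.from_quat(s['eef_rot']).as_matrix()
x=np.array([np.cos(yaw),np.sin(yaw),0]);y=np.array([0,0,-1.]);G=np.c_[x,y,np.cross(x,y)]
d=R.T@(g-s['ee_pos']);w=Ro.from_matrix(R.T@G).as_rotvec()
print("xyz",d,"n",np.linalg.norm(d)/.0417,"rot",w,"n",np.degrees(np.linalg.norm(w))/7.16)
print("t %.2f"%s['t'],"pos",s['ee_pos'],"yaw %.2f"%np.degrees(np.arctan2(R[1,0],R[0,0])),"tilt",R[2,0],R[2,2],"op %.4f"%s['opening'],"q7 %.2f"%s['joint_positions'][6],"F",s['force'],"T",s['wrist_torque'])
E
python3 -m pendant '[{"xyz":[-0.137,-0.12,0.321],"rotation":[0,0,0]},{"xyz":[-0.137,-0.12,0.321],"rotation":[0,0,0]},{"xyz":[-0.137,-0.12,0.321],"rotation":[0,0,0]},{"xyz":[-0.137,-0.12,0.321],"rotation":[0,0,0]},{"xyz":[-0.137,-0.12,0.321],"rotation":[0,0,0]},{"xyz":[-0.137,-0.12,0.321],"rotation":[0,0,0]},{"xyz":[-0.137,-0.12,0.321],"rotation":[0,0,0]},{"xyz":[-0.137,-0.12,0.321],"rotation":[0,0,0]}]' 1 40
python3 go.py 0.54 -0.066 0.33 -88.6
```

```text
t: 0.82
ee_pos: [0.4791, -0.3246, 0.3403]
eef_rot: [0.599, -0.377, 0.376, -0.599]
force: [-0.2, -1.5, 0.6]
opening: 0.0854
xyz [-0.2067  0.0103  0.1668] n 6.374491625631803 rot [ 0.0002  0.4232 -0.0002] n 3.386860215985559
t 0.82 pos [ 0.4791 -0.3246  0.3403] yaw -64.35 tilt -0.0002076717926478011 -0.00013506876222568742 op 0.0854 q7 -0.61 F [-0.1657 -1.5189  0.5924] T [-0.0257 -0.0056 -0.008 ]
```

```bash
python3 -m pendant '[{"xyz":[-0.207,0.07,0.167],"rotation":[0,0.423,0]},{"xyz":[-0.207,0.07,0.167],"rotation":[0,0.423,0]},{"xyz":[-0.207,0.07,0.167],"rotation":[0,0.423,0]},{"xyz":[-0.207,0.07,0.167],"rotation":[0,0.423,0]},{"xyz":[-0.207,0.07,0.167],"rotation":[0,0.423,0]},{"xyz":[-0.207,0.07,0.167],"rotation":[0,0.423,0]},{"xyz":[-0.207,0.07,0.167],"rotation":[0,0.423,0]},{"xyz":[-0.207,0.07,0.167],"rotation":[0,0.423,0]}]'
python3 - <<'E'
from h import *
import pickle,time
s=sense();im=camera("wrist");pickle.dump((s['ee_pos'],s['eef_rot']),open("pics/wg1.pkl","wb"))
print(s['ee_pos'],s['qd'].max());cv2.imwrite("pics/wg1.png",im[:,:,::-1])
E
```

```text
t: 1.48
ee_pos: [0.5393, -0.0582, 0.2677]
eef_rot: [-0.509, 0.492, -0.489, 0.509]
force: [0.5, 0.3, -0.7]
opening: 0.0851
[ 0.53932017 -0.05820957  0.26769066] 0.10191155397901777
```

View pics/wg1.png

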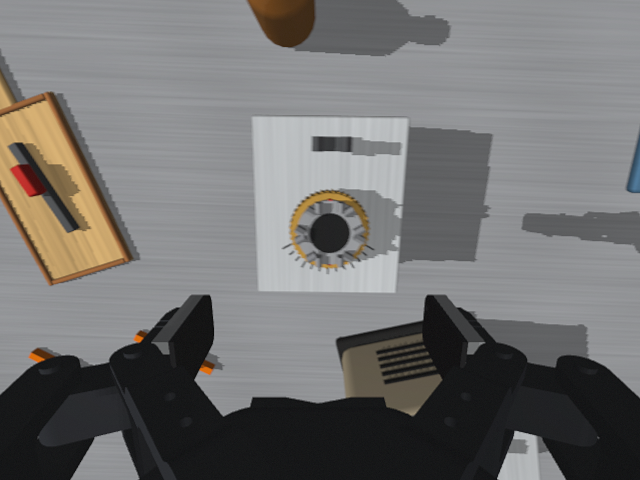

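The wrist view shows the small grinder: bore at about (330,233), fork at (332,144), ring around the barrel. The arm hadn't settled, so I'll retake it from two settled places.

```bash
cat > shot.py <<'E'
import sys,pickle
from h import *
n=sys.argv[1]; x0,y0,w,h,k=map(int,sys.argv[2:7]); cam=sys.argv[7] if len(sys.argv)>7 else "wrist"
s=sense();im=camera(cam);pickle.dump((s['ee_pos'],s['eef_rot']),open(f"pics/{n}.pkl","wb"))
cv2.imwrite(f"pics/{n}_full.png",im[:,:,::-1]);c=cv2.resize(im[y0:y0+h,x0:x0+w,::-1],None,fx=k,fy=k,interpolation=cv2.INTER_CUBIC)
cv2.imwrite(f"pics/{n}.png",c);print(s['ee_pos'],abs(s['qd']).max())
E
python3 -m pendant '[{"xyz":[0.04,0,0],"rotation":[0,0,0]},{"xyz":[0.04,0,0],"rotation":[0,0,0]},{"xyz":[0.04,0,0],"rotation":[0,0,0]},{"xyz":[0.04,0,0],"rotation":[0,0,0]}]'
python3 shot.py wg2 200 100 200 150 4
python3 -m pendant '[{"xyz":[-0.09,0,0],"rotation":[0,0,0]},{"xyz":[-0.09,0,0],"rotation":[0,0,0]},{"xyz":[-0.09,0,0],"rotation":[0,0,0]},{"xyz":[-0.09,0,0],"rotation":[0,0,0]},{"xyz":[-0.09,0,0],"rotation":[0,0,0]}]'
python3 shot.py wg3 300 100 200 150 4
```

```text
t: 1.87
ee_pos: [0.54, -0.1086, 0.2696]
eef_rot: [0.506, -0.494, 0.494, -0.506]
force: [-0.3, 0.4, 0.1]
opening: 0.0853
[ 0.54001637 -0.10861139  0.26963188] 0.025306369691438006
t: 2.33
ee_pos: [0.538, -0.0162, 0.2699]
eef_rot: [-0.507, 0.493, -0.493, 0.507]
force: [0.8, -1.3, -0.4]
opening: 0.0852
[ 0.53796918 -0.01619816  0.26994243] 0.03738448225217072
```

View pics/wg2.png

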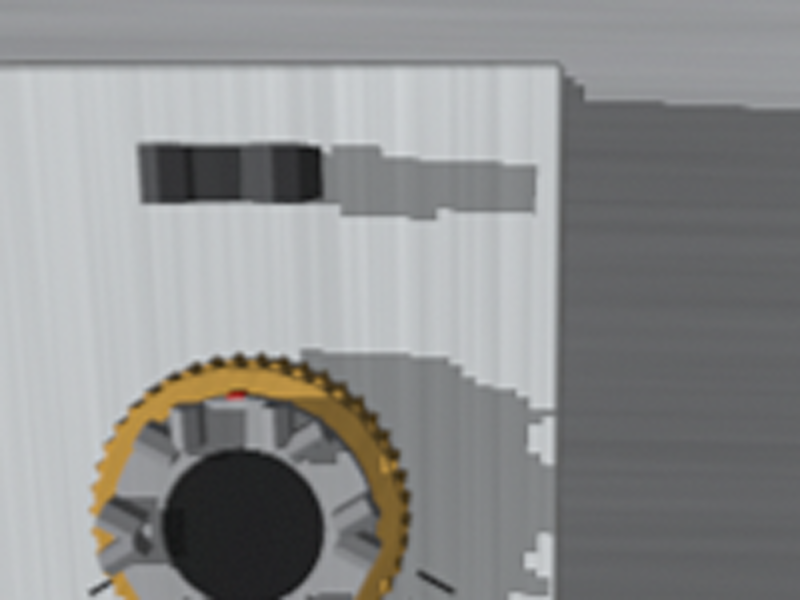

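View pics/wg3.png

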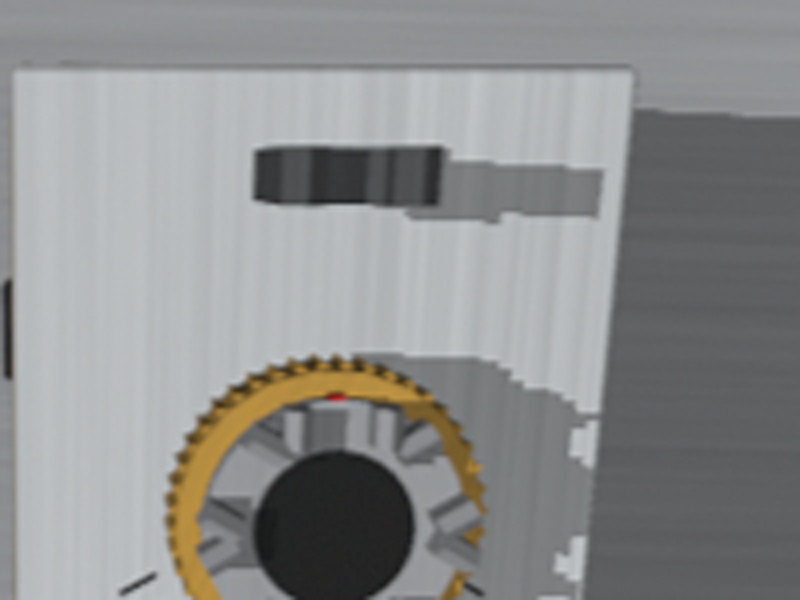

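Run:
```python
from h import *
import pickle
np.set_printoptions(precision=4,suppress=True)
P2=pickle.load(open("pics/wg2.pkl","rb"));P3=pickle.load(open("pics/wg3.pkl","rb"))
a=lambda x,y:(200+x/4,100+y/4); b=lambda x,y:(300+x/4,100+y/4)
for k,p,q in [("bore",a(243,527),b(334,527)),("corner+-",a(558,66),b(632,68)),("gap",a(216,174),b(340,176)),("reddot",a(236,394),b(336,397))]:
    r=[ray("wrist",p,P2),ray("wrist",q,P3)];print(k,*tri(r))
    for z in (.12,.153,.163): print("   z",z,onz(r[0],z)[:2],onz(r[1],z)[:2])
r=ray("wrist",b(14,70),P3);print("corner++",onz(r,.12))
```

```text
bore [ 0.5413 -0.0652  0.1548] [0.00011353916537778121, 0.00011353916537794215]
   z 0.12 [ 0.5323 -0.0596] [ 0.5329 -0.0722]
   z 0.153 [ 0.5408 -0.065 ] [ 0.541  -0.0656]
   z 0.163 [ 0.5433 -0.0666] [ 0.5435 -0.0636]
corner+- [ 0.627  -0.1233  0.1206] [0.00015086612945402336, 0.0001508661294540412]
   z 0.12 [ 0.6269 -0.1233] [ 0.6272 -0.1235]
   z 0.153 [ 0.6246 -0.1214] [ 0.6247 -0.1111]
   z 0.163 [ 0.624  -0.1209] [ 0.6239 -0.1074]
gap [ 0.6052 -0.0616  0.1535] [1.908600460798374e-05, 1.9086004607942618e-05]
   z 0.12 [ 0.605  -0.0558] [ 0.6052 -0.0678]
   z 0.153 [ 0.6052 -0.0615] [ 0.6052 -0.0617]
   z 0.163 [ 0.6053 -0.0633] [ 0.6052 -0.0599]
reddot [ 0.5659 -0.0641  0.1526] [0.00014669963702277624, 0.00014669963702267856]
   z 0.12 [ 0.5609 -0.0588] [ 0.5608 -0.0704]
   z 0.153 [ 0.5661 -0.0642] [ 0.5658 -0.0641]
   z 0.163 [ 0.5677 -0.0658] [ 0.5673 -0.0621]
corner++ [ 0.6235 -0.0023  0.12  ]
```

```bash
python3 go.py 0.555 -0.0635 0.21 -88
```

```text
xyz [0.0463 0.0599 0.0158] n 1.8542297503081056 rot [-0.0002 -0.0096  0.0004] n 0.07654489134166856
t 2.38 pos [ 0.538  -0.0176  0.2698] yaw -88.55 tilt 0.0003781446037234848 0.00017635966584339524 op 0.0855 q7 -1.62 F [-0.8007 -0.3436  0.6063] T [-0.0738 -0.0137 -0.0674]
```

```bash
python3 -m pendant '[{"xyz":[0.046,0.06,0.016],"rotation":[0,-0.01,0]},{"xyz":[0.046,0.06,0.016],"rotation":[0,-0.01,0]},{"xyz":[0.046,0.06,0.016],"rotation":[0,-0.01,0]},{"xyz":[0.046,0.06,0.016],"rotation":[0,-0.01,0]},{"xyz":[0.046,0.06,0.016],"rotation":[0,-0.01,0]},{"xyz":[0.046,0.06,0.016],"rotation":[0,-0.01,0]}]'
python3 shot.py wg4 250 100 150 150 5; python3 go.py 0 0 0 -88
```

```text
t: 2.88
ee_pos: [0.5558, -0.0624, 0.211]
eef_rot: [-0.508, 0.491, -0.492, 0.509]
force: [-0.4, -0.3, -0.0]
opening: 0.0853
[ 0.55576138 -0.06240637  0.21102196] 0.0096441913307171
xyz [-0.082   0.2099 -0.5537] n 14.335737020575682 rot [-0.0023  0.0008 -0.0001] n 0.019675996423623537
t 2.93 pos [ 0.5558 -0.0622  0.2111] yaw -87.95 tilt -8.926702381129026e-05 0.0023124940786453663 op 0.0855 q7 -1.54 F [0.5942 0.3544 0.0001] T [-0.0038 -0.0075 -0.0245]
```

View pics/wg4.png

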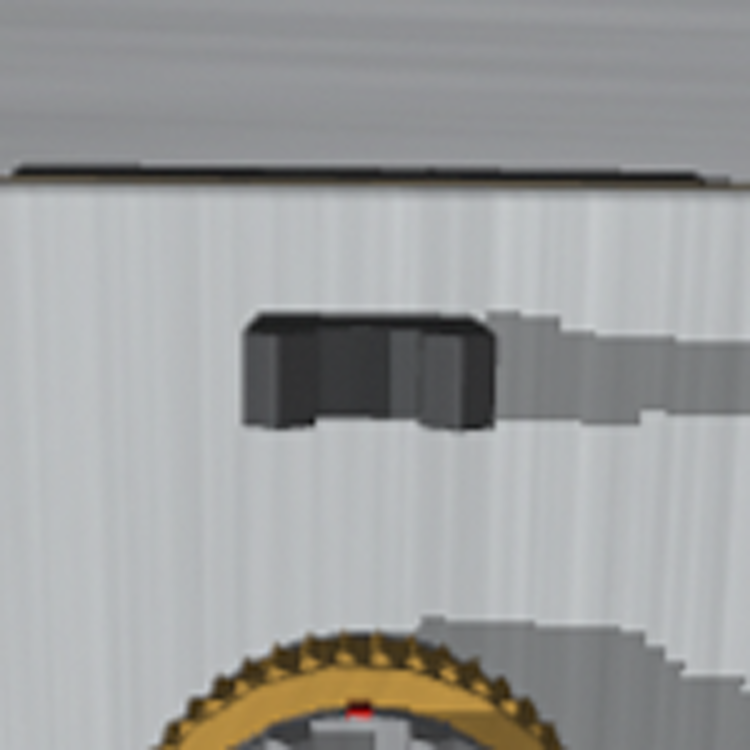

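View pics/wg4_full.png

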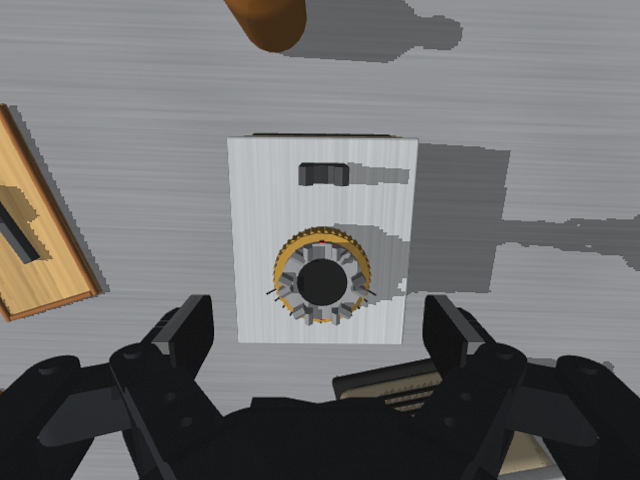

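Run:
```python
import cv2
im=cv2.imread("pics/wg4_full.png")[220:340,260:380];cv2.imwrite("pics/wg4b.png",cv2.resize(im,None,fx=5,fy=5,interpolation=cv2.INTER_CUBIC))
```

```text
(no output)
```

View pics/wg4b.png

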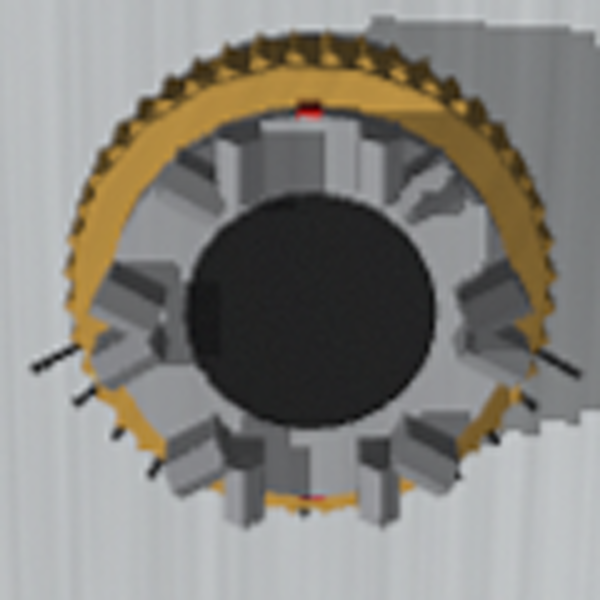

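Run:
```python
from h import *
import pickle
np.set_printoptions(precision=4,suppress=True)
P2=pickle.load(open("pics/wg2.pkl","rb"));P3=pickle.load(open("pics/wg3.pkl","rb"));P4=pickle.load(open("pics/wg4.pkl","rb"))
W=lambda p,P:ray("wrist",p,P)
b=onz(W((322.2,282),P4),.153);d1=onz(W((322,241.6),P4),.152);d2=onz(W((322.6,319.6),P4),.152)
f=onz(W((323.8,175.6),P4),.160)
print(b,d1,d2,f)
yaw=lambda v:np.degrees(np.arctan2(v[1],v[0]))
print("dots",yaw(d1-d2),"fork-bore",yaw(f-b),np.linalg.norm((f-b)[:2]))
# far deck edge & left/right deck edges in wg4
L=onz(W((250+10/5,100+178/5),P4),.12);Rr=onz(W((250+745/5,100+188/5),P4),.12);print("far edge yaw",yaw(L-Rr)-90)
a1,a2=onz(W((228,137.5),P4),.12),onz(W((239,342.5),P4),.12);c1,c2=onz(W((417.5,139),P4),.12),onz(W((403,343.5),P4),.12)
print(a1,a2,c1,c2,"left",yaw(a1-a2),"right",yaw(c1-c2),"near",yaw(a2-c2)-90,"far",yaw(a1-c1)-90)
```

```text
[ 0.5409 -0.0652  0.153 ] [ 0.5662 -0.0641  0.152 ] [ 0.5151 -0.0664  0.152 ] [ 0.6056 -0.0635  0.16  ]
dots 2.5989234810938955 fork-bore 1.489017167707448 0.06468563381432231
far edge yaw 1.2445307073667635
[ 0.6239 -0.0024  0.12  ] [ 0.4769 -0.0058  0.12  ] [ 0.6272 -0.123   0.12  ] [ 0.4803 -0.1283  0.12  ] left 1.3262824008861982 right 2.063000142732937 near 1.60518970187087 far 1.556854088740181
```

Grinder yaw is about 1.6°, axis (0.541, -0.0652), deck measured at 0.1206. Heights and sizes match the grinder described. Next, the key.

```bash
python3 go.py 0.525 0.25 0.16 -63.8
python3 -m pendant '[{"xyz":[-0.05,0,0],"rotation":[0,0,0]},{"xyz":[-0.14,0,-0.01],"rotation":[0,-0.2,0]},{"xyz":[-0.314,0.05,-0.02],"rotation":[0,-0.422,0]},{"xyz":[-0.314,0.05,-0.02],"rotation":[0,-0.422,0]},{"xyz":[-0.314,0.05,-0.02],"rotation":[0,-0.422,0]},{"xyz":[-0.314,0.05,-0.02],"rotation":[0,-0.422,0]},{"xyz":[-0.314,0.05,-0.02],"rotation":[0,-0.422,0]},{"xyz":[-0.314,0.05,-0.02],"rotation":[0,-0.422,0]}]'
python3 go.py 0.525 0.25 0.16 -63.8
```

```text
xyz [-0.3131  0.0511 -0.0197] n 7.623373420855522 rot [-0.0023 -0.4215  0.0004] n 3.3732902539745817
t 2.93 pos [ 0.5558 -0.0622  0.2111] yaw -87.95 tilt -8.926702381129026e-05 0.0023124940786453663 op 0.0855 q7 -1.54 F [0.5942 0.3544 0.0001] T [-0.0038 -0.0075 -0.0245]
t: 3.6
ee_pos: [0.5226, 0.2555, 0.1605]
eef_rot: [-0.6, 0.373, -0.372, 0.602]
force: [-0.5, 0.0, -0.6]
opening: 0.0855
xyz [ 0.006   0.0005 -0.0003] n 0.14556180754118628 rot [-0.0022  0.0042 -0.0017] n 0.040179944747436865
t 3.60 pos [0.5226 0.2555 0.1605] yaw -63.56 tilt -0.001708222486540123 0.0021735087716388546 op 0.0855 q7 -1.76 F [-0.5132  0.0389 -0.5961] T [-0.0164  0.03   -0.0122]
```

```bash
python3 -m pendant '[{"xyz":[0.03,0,0],"rotation":[0,0,0]},{"xyz":[0.03,0,0],"rotation":[0,0,0]},{"xyz":[0.03,0,0],"rotation":[0,0,0]},{"xyz":[0.03,0,0],"rotation":[0,0,0]}]'
python3 shot.py wk1 190 60 200 220 3
python3 -m pendant '[{"xyz":[-0.05,0,0],"rotation":[0,0,0]},{"xyz":[-0.05,0,0],"rotation":[0,0,0]},{"xyz":[-0.05,0,0],"rotation":[0,0,0]},{"xyz":[-0.05,0,0],"rotation":[0,0,0]}]'
python3 shot.py wk2 260 60 200 220 3
```

```text
t: 3.93
ee_pos: [0.5377, 0.2236, 0.1606]
eef_rot: [-0.6, 0.374, -0.374, 0.601]
force: [-0.1, 0.9, 0.5]
opening: 0.085
[0.53772804 0.22356733 0.16064593] 0.013279962450676305
t: 4.32
ee_pos: [0.5147, 0.2696, 0.1604]
eef_rot: [-0.6, 0.373, -0.373, 0.601]
force: [1.0, -0.9, 0.1]
opening: 0.0853
[0.51469927 0.26958717 0.16036208] 0.034369951325861355
```

View pics/wk1.png

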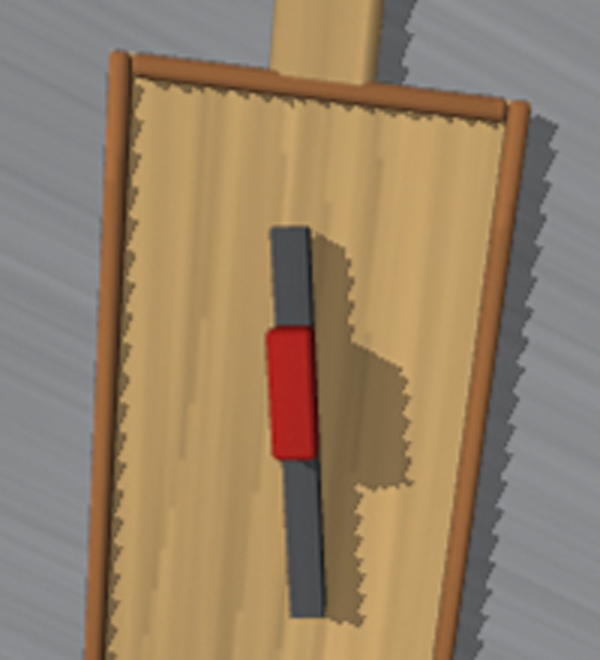

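View pics/wk2.png

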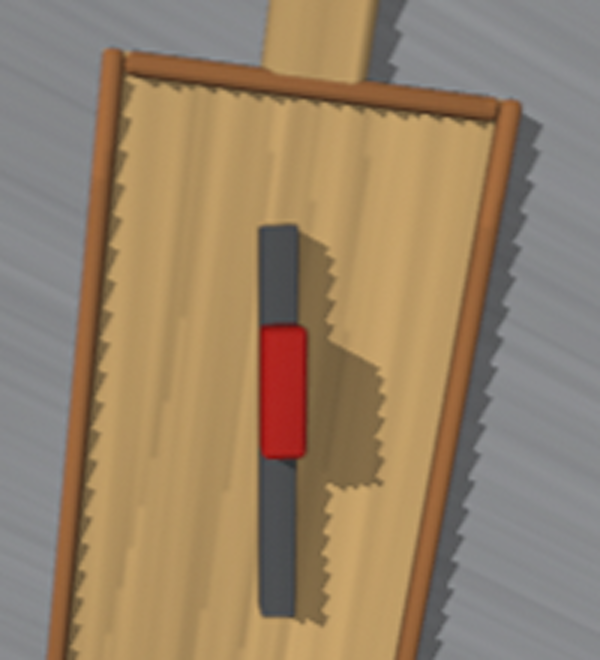

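```bash
python3 - <<'E'
from h import *
import pickle
np.set_printoptions(precision=4,suppress=True)
P1=pickle.load(open("pics/wk1.pkl","rb"));P2=pickle.load(open("pics/wk2.pkl","rb"))
a=lambda x,y:(190+x/3,60+y/3); b=lambda x,y:(260+x/3,60+y/3)
yaw=lambda v:np.degrees(np.arctan2(v[1],v[0]))
for k,p,q,z in [("grip",a(292,393),b(283.5,392),.034),("tail",a(290,229),b(278,227),.018),("head",a(308,617),b(278,615),.018)]:
    r=[ray("wrist",p,P1),ray("wrist",q,P2)];print(k,*tri(r),onz(r[0],z),onz(r[1],z))
for P,t,h in [(P1,a(290,229),a(308,617)),(P2,b(278,227),b(278,615))]:
    print(yaw(onz(ray("wrist",t,P),.018)-onz(ray("wrist",h,P),.018)))
E
python3 go.py 0.555 0.26 0.06 -63.8
```

```text
grip [0.5553 0.2589 0.0318] [4.8966188981168894e-05, 4.896618898120371e-05] [0.5557 0.2589 0.034 ] [0.5554 0.2592 0.034 ]
tail [0.5914 0.2777 0.0148] [4.629162879362102e-05, 4.6291628793430445e-05] [0.5915 0.2775 0.018 ] [0.5913 0.278  0.018 ]
head [0.4972 0.2283 0.0176] [0.00014143683863585384, 0.00014143683863593285] [0.4972 0.2283 0.018 ] [0.4974 0.2285 0.018 ]
27.550948651517302
27.81426183682399
xyz [0.0249 0.1002 0.0318] n 2.59049159614189 rot [-0.0007  0.0003  0.0002] n 0.0065814350502545775
t 4.37 pos [0.5154 0.2683 0.1602] yaw -63.78 tilt 0.0001529803862375667 0.0007385122057048665 op 0.0854 q7 -1.79 F [ 0.4816 -0.8566  0.3501] T [ 0.0274 -0.0286  0.0302]
```

```bash
python3 go.py 0.5555 0.259 0.06 -62.3
python3 -m pendant '[{"xyz":[0.026,0.04,0.032],"rotation":[0,-0.026,0]},{"xyz":[0.026,0.08,0.032],"rotation":[0,-0.026,0]},{"xyz":[0.026,0.1,0.032],"rotation":[0,-0.026,0]},{"xyz":[0.026,0.1,0.032],"rotation":[0,-0.026,0]},{"xyz":[0.026,0.1,0.032],"rotation":[0,-0.026,0]}]'
python3 go.py 0.5555 0.259 0.014 -62.3
```

```text
xyz [0.026  0.1002 0.0318] n 2.596858818174253 rot [-0.0007 -0.0259  0.0002] n 0.20695999095787324
t 4.37 pos [0.5154 0.2683 0.1602] yaw -63.78 tilt 0.0001529803862375667 0.0007385122057048665 op 0.0854 q7 -1.79 F [ 0.4816 -0.8566  0.3501] T [ 0.0274 -0.0286  0.0302]
t: 4.78
ee_pos: [0.5548, 0.2574, 0.0586]
eef_rot: [0.606, -0.367, 0.366, -0.604]
force: [0.7, -0.2, 1.1]
opening: 0.0856
xyz [-0.0011  0.0446  0.0015] n 1.069296801397913 rot [ 0.0039 -0.002  -0.0003] n 0.035622764535818204
t 4.78 pos [0.5548 0.2574 0.0586] yaw -62.42 tilt -0.00031537334150022467 -0.003939757057194571 op 0.0856 q7 -1.77 F [ 0.6766 -0.1843  1.0746] T [ 0.0336  0.0378 -0.0032]
```

```bash
python3 -m pendant '[{"xyz":[0,0.03,0],"rotation":[0,0,0]},{"xyz":[0,0.045,0],"rotation":[0,0,0]},{"xyz":[0,0.045,0],"rotation":[0,0,0]},{"xyz":[0,0.045,0],"rotation":[0,0,0]}]'
python3 go.py 0.5555 0.259 0.014 -62.3
```

```text
t: 5.12
ee_pos: [0.5563, 0.2595, 0.017]
eef_rot: [-0.604, 0.366, -0.366, 0.606]
force: [0.1, -0.9, 1.5]
opening: 0.0854
xyz [ 0.     0.003 -0.001] n 0.07460600277109812 rot [-0.002  -0.0005 -0.0001] n 0.016451504689373005
t 5.12 pos [0.5563 0.2595 0.017 ] yaw -62.33 tilt -7.734284638277744e-05 0.0019889294892175835 op 0.0854 q7 -1.79 F [ 0.0862 -0.8615  1.549 ] T [0.0285 0.0292 0.0581]
```

Aligned over the grip. Closing, with the last 2 mm of descent.

```bash
python3 -m pendant '[{"xyz":[0,0.002,-0.0007],"rotation":[0,0,0]},{"xyz":[0,0.002,-0.0007],"rotation":[0,0,0]},{"xyz":[0,0.002,-0.0007],"rotation":[0,0,0]},{"xyz":[0,0.002,-0.0007],"rotation":[0,0,0]},{"xyz":[0,0.002,-0.0007],"rotation":[0,0,0]},{"xyz":[0,0.002,-0.0007],"rotation":[0,0,0]},{"xyz":[0,0.002,-0.0007],"rotation":[0,0,0]},{"xyz":[0,0.002,-0.0007],"rotation":[0,0,0]}]' 0 60
python3 go.py 0.5555 0.259 0.014 -62.3
```

```text
t: 5.78
ee_pos: [0.5553, 0.2588, 0.0132]
eef_rot: [-0.605, 0.366, -0.366, 0.605]
force: [-0.7, -1.2, 4.4]
opening: 0.0106
xyz [-0.0001 -0.0008  0.0003] n 0.020306433630755318 rot [-0.0008 -0.0006 -0.    ] n 0.00795558172113926
t 5.78 pos [0.5553 0.2588 0.0132] yaw -62.34 tilt -2.4625642157938277e-05 0.0007683067678055377 op 0.0106 q7 -1.79 F [-0.6596 -1.1919  4.4083] T [-0.0915  0.1089 -0.0126]
```

```bash
python3 -m pendant '[{"xyz":[0,0,0],"rotation":[0,0,0]},{"xyz":[0,0,0],"rotation":[0,0,0]},{"xyz":[0,0,0],"rotation":[0,0,0]},{"xyz":[0,0,0],"rotation":[0,0,0]}]'
python3 go.py 0.5555 0.259 0.014 -62.3;python3 shot.py wk3 200 100 240 200 3
```

```text
t: 6.12
ee_pos: [0.5553, 0.2588, 0.0132]
eef_rot: [-0.605, 0.366, -0.366, 0.605]
force: [-0.2, 0.2, 4.7]
opening: 0.0106
xyz [-0.0001 -0.0008  0.0003] n 0.01993219747848823 rot [-0.0008 -0.0006 -0.    ] n 0.0081475336244095
t 6.12 pos [0.5553 0.2588 0.0132] yaw -62.33 tilt -4.4867308989726684e-05 0.0008235042825747718 op 0.0106 q7 -1.79 F [-0.1861  0.1605  4.7437] T [-0.1091  0.1998  0.003 ]
[0.55531337 0.2587886  0.01321813] 0.000867621606633602
```

View pics/wk3.png

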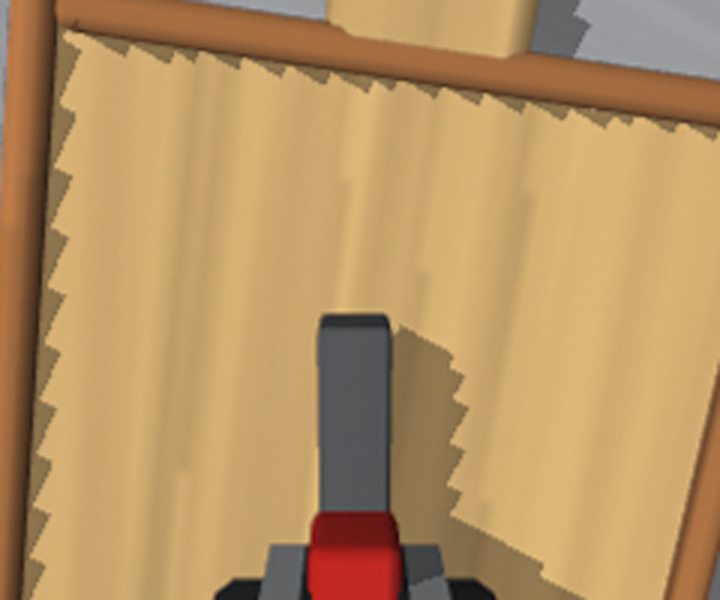

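```bash
python3 -m pendant '[{"xyz":[0,-0.04,0],"rotation":[0,0,0]},{"xyz":[0,-0.08,0],"rotation":[0,0,0]},{"xyz":[0,-0.12,0],"rotation":[0,0,0]},{"xyz":[0,-0.16,0],"rotation":[0,0,0]},{"xyz":[0,-0.2,0],"rotation":[0,0,0]},{"xyz":[0,-0.22,0],"rotation":[0,0,0]},{"xyz":[0,-0.22,0],"rotation":[0,0,0]}]'
python3 go.py 0.583 -0.064 0.23 -88.4
```

```text
t: 6.75
ee_pos: [0.5569, 0.2599, 0.2387]
eef_rot: [-0.602, 0.364, -0.368, 0.608]
force: [0.1, 0.3, -1.1]
opening: 0.0107
xyz [ 0.299   0.0077 -0.1273] n 7.796344975516721 rot [-0.0089  0.4549 -0.0017] n 3.6410926348171597
t 6.75 pos [0.5569 0.2599 0.2387] yaw -62.33 tilt 0.00037650051176441046 0.008976768539636693 op 0.0107 q7 -1.71 F [ 0.0538  0.278  -1.08  ] T [ 0.03   -0.0395  0.0329]
```

```bash
python3 -m pendant '[{"xyz":[0.037,0.001,-0.016],"rotation":[0,0.057,0]},{"xyz":[0.074,0.002,-0.032],"rotation":[0,0.114,0]},{"xyz":[0.112,0.003,-0.048],"rotation":[0,0.171,0]},{"xyz":[0.15,0.003,-0.064],"rotation":[0,0.228,0]},{"xyz":[0.187,0.004,-0.08],"rotation":[0,0.285,0]},{"xyz":[0.224,0.004,-0.095],"rotation":[0,0.342,0]},{"xyz":[0.262,0.004,-0.111],"rotation":[0,0.4,0]},{"xyz":[0.299,0.004,-0.127],"rotation":[0,0.455,0]}]'
python3 go.py 0.583 -0.064 0.23 -88.4
```

```text
t: 7.42
ee_pos: [0.5804, -0.0675, 0.2271]
eef_rot: [0.507, -0.494, 0.493, -0.506]
force: [1.7, -0.4, -1.8]
opening: 0.0108
xyz [-0.0034 -0.0029  0.0026] n 0.124952298474964 rot [ 0.0022 -0.0032 -0.0001] n 0.03116585286609384
t 7.42 pos [ 0.5804 -0.0675  0.2271] yaw -88.58 tilt -7.413639299364005e-05 -0.002245417591393073 op 0.0108 q7 -1.55 F [ 1.689  -0.3638 -1.8298] T [ 0.0344 -0.1241  0.021 ]
```

```bash
python3 -m pendant '[{"xyz":[0,0,0],"rotation":[0,0,0]},{"xyz":[0,0,0],"rotation":[0,0,0]},{"xyz":[0,0,0],"rotation":[0,0,0]}]'
python3 go.py 0.583 -0.064 0.23 -88.4;python3 shot.py wk4 220 80 200 200 3
```

```text
t: 7.67
ee_pos: [0.5807, -0.065, 0.2272]
eef_rot: [0.507, -0.494, 0.492, -0.507]
force: [0.7, 0.6, -1.6]
opening: 0.0107
xyz [-0.0009 -0.0028  0.0023] n 0.08871700156329135 rot [ 0.0022 -0.0002 -0.001 ] n 0.01965151326606013
t 7.67 pos [ 0.5807 -0.065   0.2272] yaw -88.41 tilt -0.0009788862689804056 -0.002243062061427159 op 0.0107 q7 -1.56 F [ 0.6908  0.6106 -1.6131] T [ 0.0439 -0.02   -0.0023]
[ 0.58073901 -0.06499986  0.22724782] 0.027042595968881245
```

View pics/wk4.png

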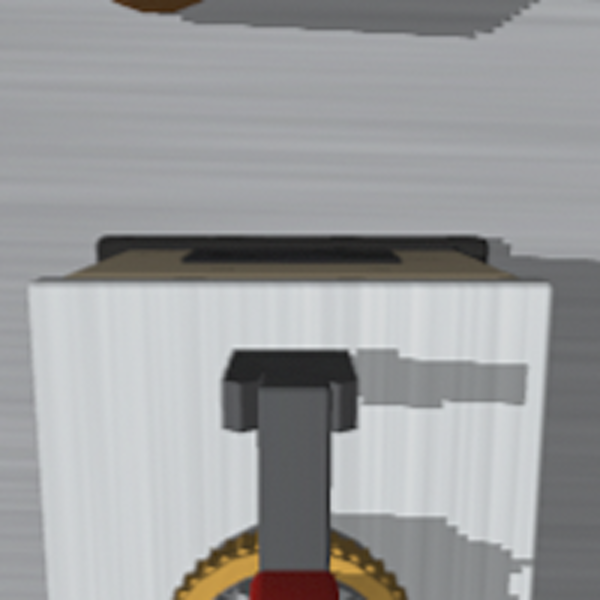

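```bash
python3 -m pendant '[{"xyz":[-0.0008,0.015,0.0023],"rotation":[0.002,0,0]},{"xyz":[-0.0008,0.03,0.0023],"rotation":[0.002,0,0]},{"xyz":[-0.0008,0.046,0.0023],"rotation":[0.002,0,0]},{"xyz":[-0.0008,0.046,0.0023],"rotation":[0.002,0,0]},{"xyz":[-0.0008,0.046,0.0023],"rotation":[0.002,0,0]},{"xyz":[-0.0008,0.046,0.0023],"rotation":[0.002,0,0]}]'
python3 go.py 0.583 -0.064 0.16 -88.4;python3 shot.py wk5 220 80 200 200 3
```

```text
t: 8.22
ee_pos: [0.584, -0.0632, 0.1835]
eef_rot: [-0.507, 0.492, -0.493, 0.508]
force: [-0.3, -0.7, -1.2]
opening: 0.0106
xyz [ 0.0007  0.0235 -0.0011] n 0.5649054582379658 rot [-0.0028  0.0017 -0.0003] n 0.02644171214897128
t 8.22 pos [ 0.584  -0.0632  0.1835] yaw -88.30 tilt -0.00029477757772533586 0.0027935793617127613 op 0.0106 q7 -1.57 F [-0.2906 -0.6625 -1.1712] T [ 0.027  -0.0397 -0.02  ]
[ 0.58398714 -0.06323157  0.18352332] 0.013668029838671934
```

View pics/wk5.png

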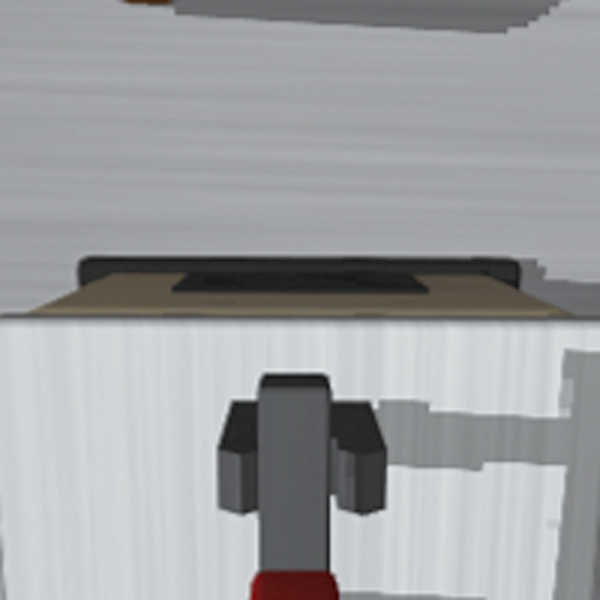

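```bash
python3 -m pendant '[{"xyz":[0.0009,0.004,-0.0008],"rotation":[-0.002,0.001,0]},{"xyz":[0.0009,0.009,-0.0008],"rotation":[-0.002,0.001,0]},{"xyz":[0.0009,0.009,-0.0008],"rotation":[-0.002,0.001,0]},{"xyz":[0.0009,0.009,-0.0008],"rotation":[-0.002,0.001,0]},{"xyz":[0.0009,0.009,-0.0008],"rotation":[-0.002,0.001,0]},{"xyz":[0.0009,0.009,-0.0008],"rotation":[-0.002,0.001,0]}]'
python3 go.py 0.583 -0.064 0.16 -88.4;python3 shot.py wk6 220 80 200 200 4
```

```text
t: 8.77
ee_pos: [0.5829, -0.0653, 0.1739]
eef_rot: [-0.507, 0.493, -0.493, 0.507]
force: [0.2, -0.6, -0.6]
opening: 0.0102
xyz [-0.0013  0.0139  0.0001] n 0.3339486935025575 rot [-0.0002 -0.0012 -0.0001] n 0.009541048427471907
t 8.77 pos [ 0.5829 -0.0653  0.1739] yaw -88.47 tilt -7.055602939581851e-05 0.00023893952979708866 op 0.0102 q7 -1.57 F [ 0.2308 -0.6396 -0.5595] T [ 0.0326 -0.0102  0.0556]
[ 0.58293927 -0.06532736  0.17386212] 0.0021265879101510605
```

View pics/wk6.png

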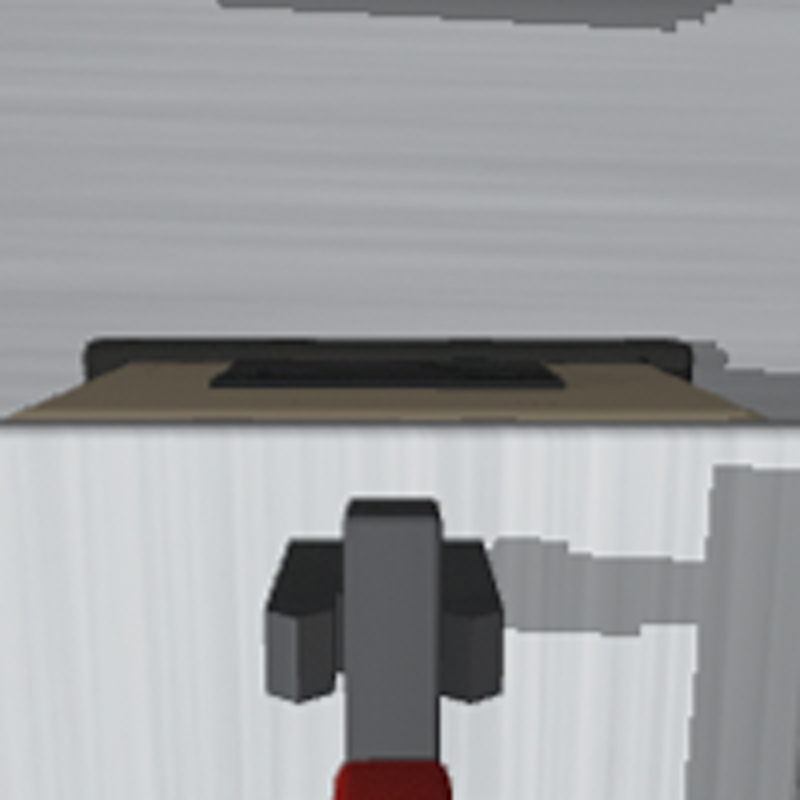

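```bash
python3 -m pendant '[{"xyz":[-0.0009,0,0],"rotation":[0,0,0]},{"xyz":[-0.0009,0.001,0],"rotation":[0,0,0]},{"xyz":[-0.0009,0.002,0],"rotation":[0,0,0]},{"xyz":[-0.0009,0.003,0],"rotation":[0,0,0]},{"xyz":[-0.0009,0.004,0],"rotation":[0,0,0]},{"xyz":[-0.0009,0.005,0],"rotation":[0,0,0]},{"xyz":[-0.0009,0.006,0],"rotation":[0,0,0]},{"xyz":[-0.0009,0.006,0],"rotation":[0,0,0]}]'
python3 go.py 0.583 -0.064 0.16 -88.4;python3 shot.py wk7 220 80 200 200 4
```

```text
t: 9.48
ee_pos: [0.5827, -0.0644, 0.1674]
eef_rot: [0.507, -0.493, 0.493, -0.507]
force: [1.3, 0.4, -1.0]
opening: 0.0107
xyz [-0.0004  0.0074  0.0003] n 0.17818683563843207 rot [ 0.0004 -0.0011 -0.0002] n 0.009406854288956476
t 9.48 pos [ 0.5827 -0.0644  0.1674] yaw -88.46 tilt -0.00015620042234310016 -0.0003845252066910776 op 0.0107 q7 -1.57 F [ 1.3442  0.372  -0.9736] T [ 0.0101 -0.0321  0.0111]
[ 0.58270361 -0.06438519  0.16741448] 0.0044973474000206725
```

View pics/wk7.png

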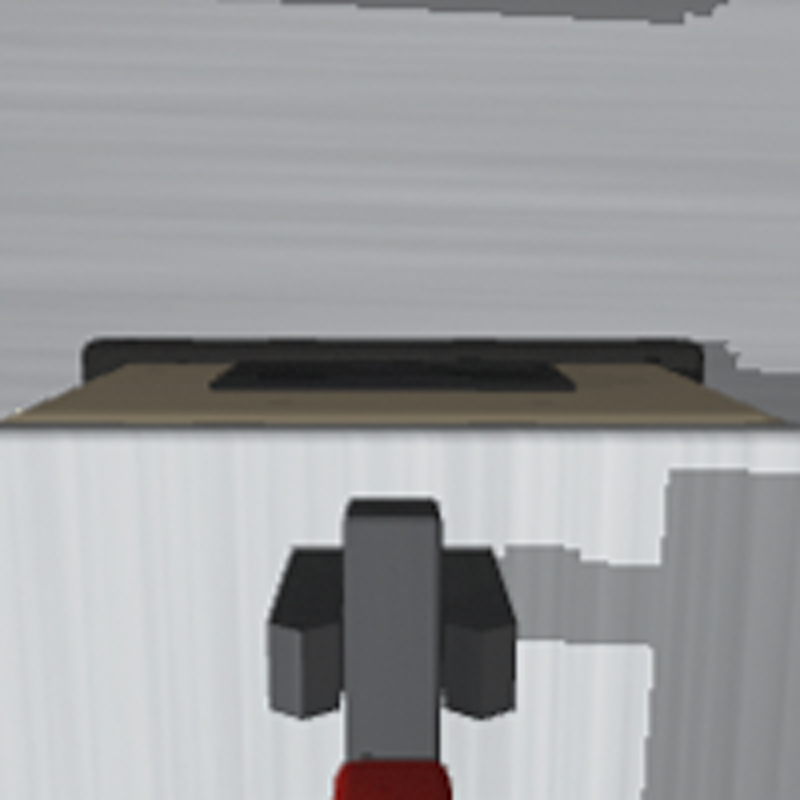

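Key and fork are both centred at about 392 in the crop, and there is no contact force. Going down.

```bash
python3 -m pendant '[{"xyz":[0,0.001,0],"rotation":[0,0,0]},{"xyz":[0,0.002,0],"rotation":[0,0,0]},{"xyz":[0,0.003,0],"rotation":[0,0,0]},{"xyz":[0,0.004,0],"rotation":[0,0,0]},{"xyz":[0,0.005,0],"rotation":[0,0,0]},{"xyz":[0,0.006,0],"rotation":[0,0,0]},{"xyz":[0,0.006,0],"rotation":[0,0,0]}]'
python3 go.py 0.583 -0.064 0.16 -88.4
```

```text
t: 10.12
ee_pos: [0.5827, -0.0644, 0.1614]
eef_rot: [0.507, -0.493, 0.493, -0.507]
force: [0.5, -0.0, -0.9]
opening: 0.0106
xyz [-0.0004  0.0014  0.0003] n 0.036023202079580235 rot [ 0.0003 -0.0011 -0.0001] n 0.009279358631655988
t 10.12 pos [ 0.5827 -0.0644  0.1614] yaw -88.46 tilt -0.00011050838341086777 -0.00034994694216006206 op 0.0106 q7 -1.57 F [ 0.4641 -0.0374 -0.8668] T [ 0.0068 -0.0045 -0.0474]
```

```bash
python3 -m pendant '[{"xyz":[0,0.0005,0],"rotation":[0,0,0]},{"xyz":[0,0.001,0],"rotation":[0,0,0]},{"xyz":[0,0.001,0],"rotation":[0,0,0]}]'
python3 go.py 0.583 -0.064 0.16 -88.4
```

```text
t: 10.37
ee_pos: [0.5828, -0.0644, 0.1606]
eef_rot: [-0.507, 0.493, -0.493, 0.507]
force: [0.1, 0.9, -0.8]
opening: 0.0112
xyz [-0.0004  0.0006  0.0002] n 0.01846585883527922 rot [ 0.     -0.0011 -0.0001] n 0.008659683263203728
t 10.37 pos [ 0.5828 -0.0644  0.1606] yaw -88.46 tilt -5.3269779358766645e-05 -3.7650449962844945e-05 op 0.0112 q7 -1.57 F [ 0.112   0.8729 -0.7978] T [0.0158 0.0098 0.0053]
```

```bash
for i in 1 2 3 4; do :; done
python3 -m pendant '[{"xyz":[0,0.0005,0],"rotation":[0,0,0]},{"xyz":[0,0.001,0],"rotation":[0,0,0]},{"xyz":[0,0.001,0],"rotation":[0,0,0]}]'
```

```text
t: 10.62
ee_pos: [0.5829, -0.0644, 0.1602]
eef_rot: [-0.507, 0.493, -0.493, 0.507]
force: [-2.0, 1.0, 3.7]
opening: 0.0106
```

```bash
python3 -m pendant '[{"xyz":[0,0.0004,0],"rotation":[0,0,0]},{"xyz":[0,0.0008,0],"rotation":[0,0,0]},{"xyz":[0,0.0008,0],"rotation":[0,0,0]}]';python3 go.py 0.583 -0.064 0.16 -88.4
```

```text
t: 10.87
ee_pos: [0.5829, -0.0644, 0.1601]
eef_rot: [-0.506, 0.493, -0.494, 0.507]
force: [-4.9, 0.8, 9.3]
opening: 0.0106
xyz [-0.0004  0.0001  0.0001] n 0.010161851458384337 rot [-0.0009 -0.0011  0.0002] n 0.011575055881816025
t 10.87 pos [ 0.5829 -0.0644  0.1601] yaw -88.47 tilt 0.00024853767071780775 0.0008505561985571175 op 0.0106 q7 -1.57 F [-4.8822  0.8372  9.3175] T [0.0114 1.0219 0.0016]
```

Contact at z = 0.160, as predicted for fully home. Unload, open, rise and check.

```bash
python3 -m pendant '[{"xyz":[0,-0.0012,0],"rotation":[0,0,0]},{"xyz":[0,-0.0012,0],"rotation":[0,0,0]}]' - 20
python3 -m pendant '[{"xyz":[0,0,0],"rotation":[0,0,0]},{"xyz":[0,0,0],"rotation":[0,0,0]},{"xyz":[0,0,0],"rotation":[0,0,0]},{"xyz":[0,0,0],"rotation":[0,0,0]},{"xyz":[0,0,0],"rotation":[0,0,0]},{"xyz":[0,0,0],"rotation":[0,0,0]}]' 1
python3 -m pendant '[{"xyz":[0,-0.02,0],"rotation":[0,0,0]},{"xyz":[0,-0.05,0],"rotation":[0,0,0]},{"xyz":[0,-0.07,-0.03],"rotation":[0,0,0]},{"xyz":[0,-0.07,-0.042],"rotation":[0,0,0]},{"xyz":[0,-0.07,-0.042],"rotation":[0,0,0]},{"xyz":[0,-0.07,-0.042],"rotation":[0,0,0]}]'
python3 shot.py wk8 240 100 150 180 4; python3 go.py 0.541 -0.0652 0.117 -88.4; python3 shot.py tp8 330 190 80 100 6 top;python3 shot.py sc8 245 200 90 105 6 scene
```

```text
t: 11.03
ee_pos: [0.583, -0.0644, 0.1602]
eef_rot: [-0.507, 0.493, -0.493, 0.507]
force: [0.9, 0.0, -1.4]
opening: 0.0104
t: 11.53
ee_pos: [0.5828, -0.0644, 0.1601]
eef_rot: [-0.507, 0.493, -0.493, 0.507]
force: [0.1, 0.1, -0.2]
opening: 0.0821
t: 12.03
ee_pos: [0.5408, -0.0657, 0.2305]
eef_rot: [-0.506, 0.493, -0.494, 0.507]
force: [-0.3, -0.4, -0.1]
opening: 0.0856
[ 0.54078865 -0.0657128   0.23047522] 0.03399189636412238
xyz [-0.0005  0.1129  0.    ] n 2.706667183124192 rot [-0.     -0.0013  0.0001] n 0.010472928574079115
t 12.08 pos [ 0.541  -0.0656  0.2299] yaw -88.47 tilt 0.00010311056399442409 8.223465729151336e-06 op 0.0854 q7 -1.54 F [ 0.2772 -1.1739  0.186 ] T [ 0.0085  0.0306 -0.0259]
[ 0.54097222 -0.06564008  0.22986716] 0.023698584712428583
[ 0.54104081 -0.06550509  0.22948567] 0.01210266316830151
```

View pics/wk8.png

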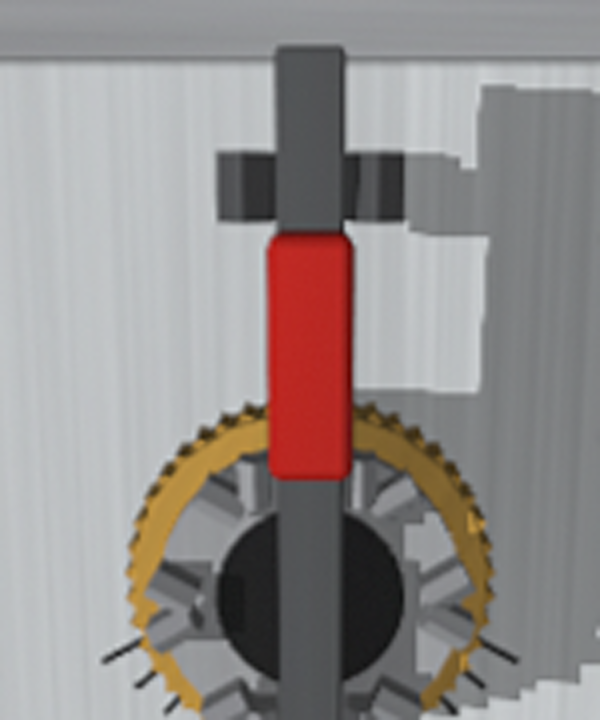

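View pics/sc8.png

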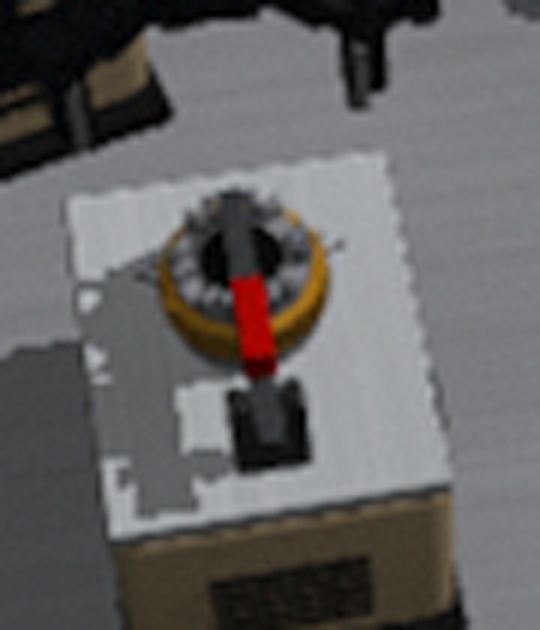

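```bash
python3 - <<'E'
from h import *
import pickle
for zz in [.153]: print(onz(ray("wrist",(317.75,249.25),pickle.load(open("pics/wk8.pkl","rb"))),zz))
E
python3 -m pendant '[{"xyz":[0,0,0],"rotation":[0,-0.12,0]},{"xyz":[0,0,0],"rotation":[0,-0.24,0]},{"xyz":[0,0,0],"rotation":[0,-0.36,0]},{"xyz":[0,0,0],"rotation":[0,-0.48,0]},{"xyz":[0,0,0],"rotation":[0,-0.6,0]},{"xyz":[0,0,0],"rotation":[0,-0.72,0]},{"xyz":[0,0,0],"rotation":[0,-0.75,0]},{"xyz":[0,0,0],"rotation":[0,-0.75,0]}]'
python3 go.py 0.541 -0.0652 0.117 -45.4
```

```text
[ 0.54071959 -0.06531846  0.153     ]
t: 12.85
ee_pos: [0.5411, -0.0654, 0.2291]
eef_rot: [-0.652, 0.273, -0.272, 0.652]
force: [0.1, -0.4, -0.2]
opening: 0.0857
xyz [-0.      0.1121  0.0001] n 2.6891062952571447 rot [ 0.0004  0.0001 -0.0016] n 0.013564172494643364
t 12.85 pos [ 0.5411 -0.0654  0.2291] yaw -45.40 tilt -0.0016329678135018066 -0.0004469572841475089 op 0.0857 q7 -0.80 F [ 0.1313 -0.4163 -0.2329] T [-0.0097 -0.0115  0.0057]
```

```bash
python3 -m pendant '[{"xyz":[0,0.035,0],"rotation":[0,0,0]},{"xyz":[0,0.07,0],"rotation":[0,0,0]},{"xyz":[0,0.09,0],"rotation":[0,0,0]},{"xyz":[0,0.1,0],"rotation":[0,0,0]},{"xyz":[0,0.107,0],"rotation":[0,0,0]},{"xyz":[0,0.107,0],"rotation":[0,0,0]},{"xyz":[0,0.107,0],"rotation":[0,0,0]}]'
python3 go.py 0.541 -0.0652 0.122 -45.4; python3 shot.py wk9 100 80 440 400 1;python3 shot.py sc9 225 180 130 120 5 scene
```

```text
t: 13.43
ee_pos: [0.5417, -0.0654, 0.124]
eef_rot: [-0.652, 0.273, -0.274, 0.652]
force: [-0.6, 0.4, 0.7]
opening: 0.0856
xyz [-0.0006  0.002  -0.0003] n 0.05125624833542854 rot [-0.0009 -0.0019  0.0008] n 0.018359410471768547
t 13.43 pos [ 0.5417 -0.0654  0.124 ] yaw -45.51 tilt 0.000808326086785327 0.000934113262846703 op 0.0856 q7 -0.83 F [-0.5646  0.4185  0.7024] T [ 0.0254 -0.021  -0.0136]
[ 0.54165491 -0.06544814  0.12401939] 0.015682046232625094
[ 0.54196112 -0.06550015  0.12453218] 0.010680927067439281
```

View pics/wk9.png

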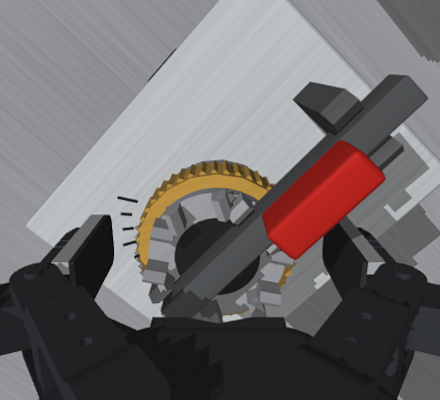

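View pics/sc9.png

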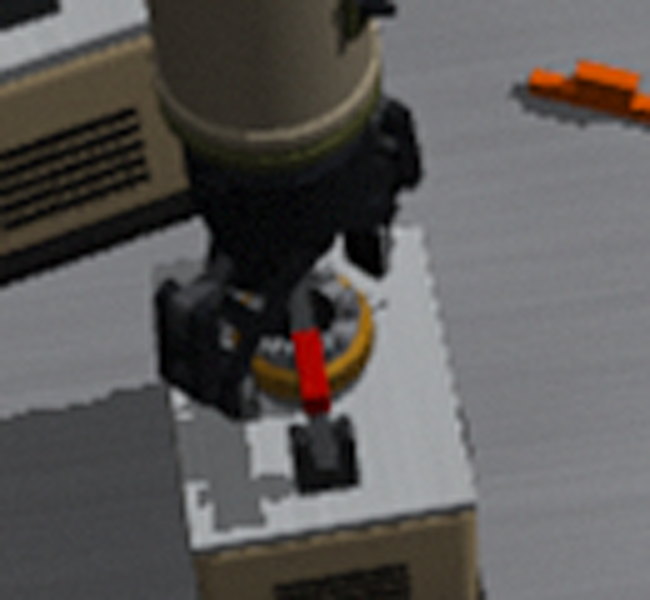

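```bash
python3 -m pendant '[{"xyz":[-0.0006,0.002,0],"rotation":[0,0,0]},{"xyz":[-0.0006,0.002,0],"rotation":[0,0,0]},{"xyz":[-0.0006,0.002,0],"rotation":[0,0,0]},{"xyz":[-0.0006,0.002,0],"rotation":[0,0,0]}]'
python3 -m pendant '[{"xyz":[0,0,0],"rotation":[0,0,0]},{"xyz":[0,0,0],"rotation":[0,0,0]},{"xyz":[0,0,0],"rotation":[0,0,0]},{"xyz":[0,0,0],"rotation":[0,0,0]},{"xyz":[0,0,0],"rotation":[0,0,0]},{"xyz":[0,0,0],"rotation":[0,0,0]}]' 0 50
python3 go.py 0.541 -0.0652 0.122 -45.4
```

```text
t: 13.87
ee_pos: [0.5406, -0.0651, 0.1214]
eef_rot: [-0.652, 0.273, -0.274, 0.652]
force: [-0.1, -0.0, -0.1]
opening: 0.0856
t: 14.37
ee_pos: [0.541, -0.0656, 0.1218]
eef_rot: [-0.652, 0.273, -0.274, 0.652]
force: [-0.2, -2.5, 5.3]
opening: 0.0583
xyz [-0.0003 -0.0002  0.0003] n 0.010350043064665589 rot [-0.0006 -0.002   0.0015] n 0.020800812525012417
t 14.37 pos [ 0.541  -0.0656  0.1218] yaw -45.52 tilt 0.0014978236071622741 0.0006448485555792804 op 0.0583 q7 -0.84 F [-0.1885 -2.4634  5.3137] T [-0.4022  0.0341  0.0469]
```

```bash
python3 -m pendant '[{"xyz":[0,0,0],"rotation":[0,0.05,0]},{"xyz":[0,0,0],"rotation":[0,0.1,0]},{"xyz":[0,0,0],"rotation":[0,0.15,0]},{"xyz":[0,0,0],"rotation":[0,0.2,0]},{"xyz":[0,0,0],"rotation":[0,0.25,0]},{"xyz":[0,0,0],"rotation":[0,0.25,0]}]'
python3 go.py 0.541 -0.0652 0.122 -45.4
```

```text
t: 14.87
ee_pos: [0.541, -0.0655, 0.1218]
eef_rot: [-0.612, 0.353, -0.354, 0.612]
force: [0.1, -1.6, 5.8]
opening: 0.0584
xyz [-0.0002 -0.0002  0.0002] n 0.008706073493520358 rot [-0.0007 -0.2549  0.0014] n 2.0400652602384235
t 14.87 pos [ 0.541  -0.0655  0.1218] yaw -60.01 tilt 0.0012873783592858845 0.000854082669638434 op 0.0584 q7 -1.08 F [ 0.1475 -1.639   5.793 ] T [-0.3613  0.0531 -0.042 ]
```

```bash
python3 -m pendant '[{"xyz":[0,0,0],"rotation":[0,0.03,0]},{"xyz":[0,0,0],"rotation":[0,0.06,0]}]'
python3 go.py 0.541 -0.0652 0.122 -45.4
python3 -m pendant '[{"xyz":[0,0,0],"rotation":[0,0.03,0]},{"xyz":[0,0,0],"rotation":[0,0.06,0]}]'
python3 go.py 0.541 -0.0652 0.122 -45.4; python3 shot.py wk10 100 80 440 400 1
```

```text
t: 15.03
ee_pos: [0.5409, -0.0655, 0.1218]
eef_rot: [-0.602, 0.371, -0.372, 0.602]
force: [-0.8, -2.4, 5.5]
opening: 0.0589
xyz [-0.0003 -0.0002  0.0002] n 0.008896281613595852 rot [-0.0007 -0.3128  0.0013] n 2.5029389066351797
t 15.03 pos [ 0.5409 -0.0655  0.1218] yaw -63.32 tilt 0.0011935613765931552 0.0009058061871289325 op 0.0589 q7 -1.13 F [-0.8459 -2.4182  5.4716] T [-0.4005  0.1158  0.2944]
t: 15.2
ee_pos: [0.5409, -0.0655, 0.1218]
eef_rot: [-0.59, 0.389, -0.39, 0.591]
force: [-0.8, -1.4, 5.8]
opening: 0.0583
xyz [-0.0002 -0.0002  0.0002] n 0.008152168351921774 rot [-0.0007 -0.3729  0.0013] n 2.9840284244077253
t 15.20 pos [ 0.5409 -0.0655  0.1218] yaw -66.77 tilt 0.0011419195537685223 0.0009619652448024096 op 0.0583 q7 -1.19 F [-0.7534 -1.4206  5.8464] T [-0.4217  0.1459  0.3007]
[ 0.54093318 -0.06548343  0.1218246 ] 0.34047459003713687
```

View pics/wk10.png

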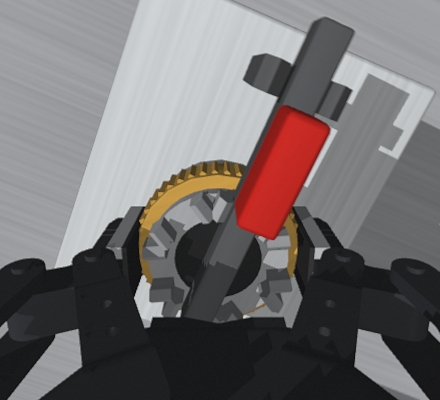

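Torque is 0.30 N m while turning, so the ring is still slack. I'll continue in small steps and watch for the rise.

```bash
cat > tq.py <<'E'
from station import *
import numpy as np
from scipy.spatial.transform import Rotation as Ro
s=sense();R=Ro.from_quat(s['eef_rot']).as_matrix()
print("t %.2f yaw %.2f Tz %.3f op %.4f"%(s['t'],np.degrees(np.arctan2(R[1,0],R[0,0])),s['wrist_torque'][2],s['opening']))
E
python3 -m pendant '[{"xyz":[0,0,0],"rotation":[0,0.02,0]},{"xyz":[0,0,0],"rotation":[0,0.04,0]}]'>/dev/null; python3 tq.py
python3 -m pendant '[{"xyz":[0,0,0],"rotation":[0,0.02,0]},{"xyz":[0,0,0],"rotation":[0,0.04,0]}]'>/dev/null; python3 tq.py
```

```text
t 15.42 yaw -69.02 Tz 0.261 op 0.0585
t 15.58 yaw -71.32 Tz 0.335 op 0.0583
```

```bash
python3 -m pendant '[{"xyz":[0,0,0],"rotation":[0,0.02,0]},{"xyz":[0,0,0],"rotation":[0,0.04,0]}]'>/dev/null; python3 tq.py
python3 -m pendant '[{"xyz":[0,0,0],"rotation":[0,0.02,0]},{"xyz":[0,0,0],"rotation":[0,0.04,0]}]'>/dev/null; python3 tq.py
```

```text
t 15.75 yaw -73.61 Tz 0.281 op 0.0587
t 15.92 yaw -75.90 Tz 0.369 op 0.0585
```

```bash
python3 -m pendant '[{"xyz":[0,0,0],"rotation":[0,0.02,0]},{"xyz":[0,0,0],"rotation":[0,0.04,0]}]'>/dev/null; python3 tq.py
```

```text
t 16.08 yaw -78.19 Tz 0.353 op 0.0584
```

```bash
python3 -m pendant '[{"xyz":[0,0,0],"rotation":[0,0.02,0]},{"xyz":[0,0,0],"rotation":[0,0.04,0]}]'>/dev/null; python3 tq.py
```

```text
t 16.25 yaw -80.49 Tz 0.306 op 0.0587
```

```bash
python3 -m pendant '[{"xyz":[0,0,0],"rotation":[0,0.02,0]},{"xyz":[0,0,0],"rotation":[0,0.04,0]}]'>/dev/null; python3 tq.py
```

```text
t 16.42 yaw -82.77 Tz 0.318 op 0.0585
```

```bash
python3 -m pendant '[{"xyz":[0,0,0],"rotation":[0,0.02,0]},{"xyz":[0,0,0],"rotation":[0,0.04,0]}]'>/dev/null; python3 tq.py
```

```text
t 16.58 yaw -85.07 Tz 0.328 op 0.0586
```

```bash
python3 -m pendant '[{"xyz":[0,0,0],"rotation":[0,0.02,0]},{"xyz":[0,0,0],"rotation":[0,0.03,0]}]'>/dev/null; python3 tq.py
```

```text
t 16.75 yaw -86.79 Tz 0.317 op 0.0585
```

```bash
python3 -m pendant '[{"xyz":[0,0,0],"rotation":[0,0.02,0]},{"xyz":[0,0,0],"rotation":[0,0.03,0]}]'>/dev/null; python3 tq.py
```

```text
t 16.92 yaw -88.51 Tz 0.283 op 0.0584
```

```bash
python3 -m pendant '[{"xyz":[0,0,0],"rotation":[0,0.02,0]},{"xyz":[0,0,0],"rotation":[0,0.03,0]}]'>/dev/null; python3 tq.py
```

```text
t 17.08 yaw -90.22 Tz 0.310 op 0.0582
```

```bash
python3 -m pendant '[{"xyz":[0,0,0],"rotation":[0,0.02,0]},{"xyz":[0,0,0],"rotation":[0,0.03,0]}]'>/dev/null; python3 tq.py
```

```text
t 17.25 yaw -91.95 Tz 0.262 op 0.0584
```

```bash
python3 -m pendant '[{"xyz":[0,0,0],"rotation":[0,0.02,0]},{"xyz":[0,0,0],"rotation":[0,0.03,0]}]'>/dev/null; python3 tq.py
```

```text
t 17.42 yaw -93.66 Tz 0.309 op 0.0585
```

```bash
python3 -m pendant '[{"xyz":[0,0,0],"rotation":[0,0.02,0]},{"xyz":[0,0,0],"rotation":[0,0.03,0]}]'>/dev/null; python3 tq.py
```

```text
t 17.58 yaw -95.38 Tz 0.262 op 0.0583
```

```bash
python3 -m pendant '[{"xyz":[0,0,0],"rotation":[0,0.02,0]},{"xyz":[0,0,0],"rotation":[0,0.03,0]}]'>/dev/null; python3 tq.py
```

```text
t 17.75 yaw -97.10 Tz 0.293 op 0.0580
```

```bash
python3 -m pendant '[{"xyz":[0,0,0],"rotation":[0,0.02,0]},{"xyz":[0,0,0],"rotation":[0,0.03,0]}]'>/dev/null; python3 tq.py
```

```text
t 17.92 yaw -98.81 Tz 0.281 op 0.0584
```

```bash
python3 -m pendant '[{"xyz":[0,0,0],"rotation":[0,0.02,0]},{"xyz":[0,0,0],"rotation":[0,0.03,0]}]'>/dev/null; python3 tq.py
```

```text
t 18.08 yaw -100.54 Tz 0.313 op 0.0585
```

```bash
python3 -m pendant '[{"xyz":[0,0,0],"rotation":[0,0.02,0]},{"xyz":[0,0,0],"rotation":[0,0.03,0]}]'>/dev/null; python3 tq.py
```

```text
t 18.25 yaw -102.25 Tz 0.306 op 0.0585
```

```bash
python3 -m pendant '[{"xyz":[0,0,0],"rotation":[0,0.02,0]},{"xyz":[0,0,0],"rotation":[0,0.03,0]}]'>/dev/null; python3 tq.py
```

```text
t 18.42 yaw -103.97 Tz 0.401 op 0.0582
```

```bash
python3 -m pendant '[{"xyz":[0,0,0],"rotation":[0,0.01,0]},{"xyz":[0,0,0],"rotation":[0,0.02,0]}]'>/dev/null; python3 tq.py
```

```text
t 18.58 yaw -105.08 Tz 0.317 op 0.0586
```

```bash
python3 -m pendant '[{"xyz":[0,0,0],"rotation":[0,0,0]},{"xyz":[0,0,0],"rotation":[0,0.01,0]}]'>/dev/null; python3 tq.py
```

```text
t 18.75 yaw -105.62 Tz 0.309 op 0.0586
```

```bash
python3 -m pendant '[{"xyz":[0,0,0],"rotation":[0,0.02,0]},{"xyz":[0,0,0],"rotation":[0,0.03,0]}]'>/dev/null; python3 tq.py
```

```text
t 18.92 yaw -107.41 Tz 0.377 op 0.0584
```

```bash
python3 -m pendant '[{"xyz":[0,0,0],"rotation":[0,0.01,0]},{"xyz":[0,0,0],"rotation":[0,0.02,0]}]'>/dev/null; python3 tq.py
```

```text
t 19.08 yaw -108.53 Tz 0.329 op 0.0585
```

```bash
python3 -m pendant '[{"xyz":[0,0,0],"rotation":[0,0.02,0]},{"xyz":[0,0,0],"rotation":[0,0.03,0]}]'>/dev/null; python3 tq.py
```

```text
t 19.25 yaw -110.26 Tz 0.402 op 0.0583
```

```bash
python3 -m pendant '[{"xyz":[0,0,0],"rotation":[0,0.01,0]},{"xyz":[0,0,0],"rotation":[0,0.02,0]}]'>/dev/null; python3 tq.py
```

```text
t 19.42 yaw -111.36 Tz 0.545 op 0.0586
```

Bite felt (0.40 → 0.545). A little more.

```bash
python3 -m pendant '[{"xyz":[0,0,0],"rotation":[0,0.007,0]},{"xyz":[0,0,0],"rotation":[0,0.014,0]}]'>/dev/null; python3 tq.py
python3 -m pendant '[{"xyz":[0,0,0],"rotation":[0,0,0]}]' >/dev/null; python3 tq.py
python3 -m pendant '[{"xyz":[0,0,0],"rotation":[0,0,0]}]' >/dev/null; python3 tq.py
python3 -m pendant '[{"xyz":[0,0,0],"rotation":[0,0,0]}]' >/dev/null; python3 tq.py
```

```text
t 19.58 yaw -112.15 Tz 0.700 op 0.0582
t 19.67 yaw -112.16 Tz 0.506 op 0.0587
t 19.75 yaw -112.14 Tz 0.462 op 0.0583
t 19.83 yaw -112.14 Tz 0.474 op 0.0585
```

```bash
python3 -m pendant '[{"xyz":[0,0,0],"rotation":[0,0.004,0]},{"xyz":[0,0,0],"rotation":[0,0.008,0]}]'>/dev/null; python3 tq.py
python3 -m pendant '[{"xyz":[0,0,0],"rotation":[0,0,0]}]' >/dev/null; python3 tq.py
python3 -m pendant '[{"xyz":[0,0,0],"rotation":[0,0,0]}]' >/dev/null; python3 tq.py
```

```text
t 20.00 yaw -112.59 Tz 0.725 op 0.0584
t 20.08 yaw -112.59 Tz 0.560 op 0.0586
t 20.17 yaw -112.59 Tz 0.507 op 0.0583
```

Hand-tight at about 0.73 N m. Let go, rise and look.

```bash
python3 -m pendant '[{"xyz":[0,0,0],"rotation":[0,0,0]},{"xyz":[0,0,0],"rotation":[0,0,0]},{"xyz":[0,0,0],"rotation":[0,0,0]},{"xyz":[0,0,0],"rotation":[0,0,0]},{"xyz":[0,0,0],"rotation":[0,0,0]},{"xyz":[0,0,0],"rotation":[0,0,0]}]' 1
python3 -m pendant '[{"xyz":[0,-0.03,0],"rotation":[0,0,0]},{"xyz":[0,-0.07,0],"rotation":[0,0,0]},{"xyz":[0,-0.108,0],"rotation":[0,0,0]},{"xyz":[0,-0.108,0],"rotation":[0,-0.12,0]},{"xyz":[0,-0.108,0],"rotation":[0,-0.24,0]},{"xyz":[0,-0.108,0],"rotation":[0,-0.36,0]},{"xyz":[0,-0.108,0],"rotation":[0,-0.42,0]},{"xyz":[0,-0.108,0],"rotation":[0,-0.42,0]}]'
python3 go.py 0.583 -0.0641 0.16 -88.4
python3 shot.py wk11 240 100 150 180 4
```

```text
t: 20.67
ee_pos: [0.5403, -0.065, 0.1209]
eef_rot: [-0.392, 0.589, -0.588, 0.392]
force: [-0.4, -0.4, -0.3]
opening: 0.0857
t: 21.33
ee_pos: [0.5404, -0.0651, 0.2291]
eef_rot: [-0.507, 0.493, -0.493, 0.507]
force: [0.5, 0.0, -0.1]
opening: 0.0854
xyz [0.0002 0.0691 0.0426] n 1.9470639943023718 rot [-0.0001 -0.0003 -0.0001] n 0.0023594476725288666
t 21.33 pos [ 0.5404 -0.0651  0.2291] yaw -88.42 tilt -0.00012081599802571397 5.141326811120006e-05 op 0.0854 q7 -1.53 F [ 0.4836  0.0113 -0.0529] T [0.0018 0.0092 0.0246]
[ 0.54039995 -0.06511608  0.22911177] 0.12882884525141902
```

View pics/wk11.png

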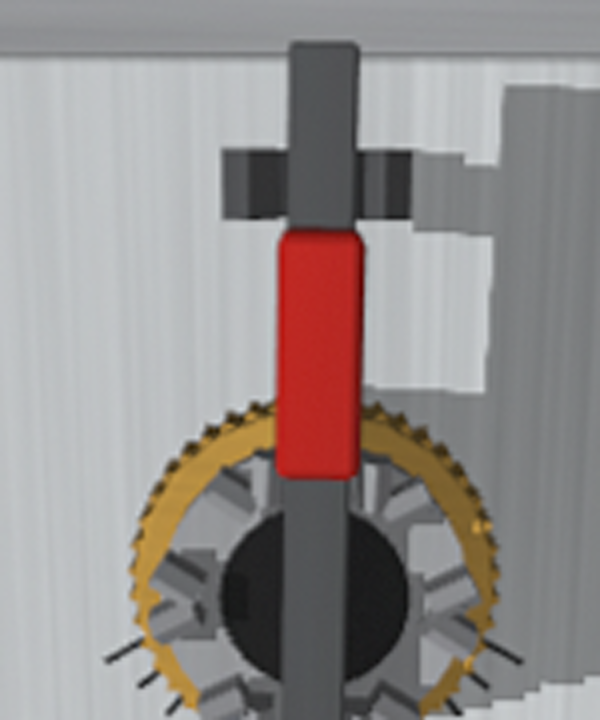

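```bash
python3 - <<'E'
from h import *
import pickle
P=pickle.load(open("pics/wk11.pkl","rb"));r=lambda x,y,z:onz(ray("wrist",(240+x/4,100+y/4),P),z)
print(r(320,355,.181)); a,b=r(323.5,47,.165),r(315,690,.165);print(a,b,np.degrees(np.arctan2(a[1]-b[1],a[0]-b[0])))
E
python3 go.py 0.583 -0.0645 0.21 -89
```

```text
[ 0.5833231  -0.06473184  0.181     ]
[ 0.62370313 -0.06414862  0.165     ] [ 0.52920727 -0.06560639  0.165     ] 0.8838205124606455
xyz [0.0004 0.019  0.0426] n 1.11968754605476 rot [ 0.0001  0.006  -0.0002] n 0.04790108256317304
t 21.38 pos [ 0.5404 -0.0651  0.229 ] yaw -88.66 tilt -0.00018468754393841103 -0.00013515495501514874 op 0.0856 q7 -1.53 F [ 0.2192 -0.0159 -0.2832] T [ 0.0008  0.0055 -0.0006]
```

```bash
python3 -m pendant '[{"xyz":[0.0005,0,0.03],"rotation":[0,0.008,0]},{"xyz":[0.0005,0.01,0.0425],"rotation":[0,0.008,0]},{"xyz":[0.0005,0.03,0.0425],"rotation":[0,0.008,0]},{"xyz":[0.0005,0.05,0.0425],"rotation":[0,0.008,0]},{"xyz":[0.0005,0.0675,0.0425],"rotation":[0,0.008,0]},{"xyz":[0.0005,0.0675,0.0425],"rotation":[0,0.008,0]},{"xyz":[0.0005,0.0675,0.0425],"rotation":[0,0.008,0]},{"xyz":[0.0005,0.0675,0.0425],"rotation":[0,0.008,0]}]'
python3 go.py 0.583 -0.0647 0.162 -89.1;python3 shot.py wk12 150 80 340 400 1
```

```text
t: 22.05
ee_pos: [0.5835, -0.0645, 0.1628]
eef_rot: [-0.504, 0.496, -0.496, 0.504]
force: [0.0, 0.5, 0.6]
opening: 0.0853
xyz [ 0.0002  0.0008 -0.0005] n 0.02316131622238479 rot [-0.0014  0.      0.    ] n 0.010817281624485415
t 22.05 pos [ 0.5835 -0.0645  0.1628] yaw -89.10 tilt 2.3910828795936645e-05 0.001351562947326912 op 0.0853 q7 -1.57 F [0.0028 0.4746 0.6159] T [ 0.013  -0.032  -0.0538]
[ 0.58349863 -0.06451024  0.1628051 ] 0.011819366764556066
```

View pics/wk12.png

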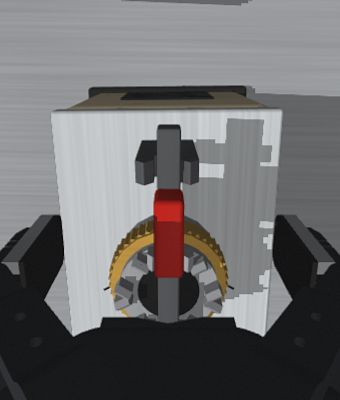

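```bash
python3 -m pendant '[{"xyz":[0,0,0],"rotation":[0,0,0]},{"xyz":[0,0,0],"rotation":[0,0,0]},{"xyz":[0,0,0],"rotation":[0,0,0]},{"xyz":[0,0,0],"rotation":[0,0,0]},{"xyz":[0,0,0],"rotation":[0,0,0]},{"xyz":[0,0,0],"rotation":[0,0,0]},{"xyz":[0,0,0],"rotation":[0,0,0]},{"xyz":[0,0,0],"rotation":[0,0,0]}]' 0 30
python3 go.py 0.583 -0.0647 0.162 -89.1
python3 -m pendant '[{"xyz":[0,-0.001,0],"rotation":[0,0,0]},{"xyz":[0,-0.002,0],"rotation":[0,0,0]},{"xyz":[0,-0.003,0],"rotation":[0,0,0]},{"xyz":[0,-0.004,0],"rotation":[0,0,0]}]'
```

```text
t: 22.77
ee_pos: [0.583, -0.0647, 0.1618]
eef_rot: [-0.504, 0.496, -0.496, 0.504]
force: [-0.5, -1.1, 2.4]
opening: 0.011
xyz [ 0.     -0.0002  0.    ] n 0.005396235095307527 rot [-0.0002  0.0009  0.    ] n 0.007160277657920206
t 22.77 pos [ 0.583  -0.0647  0.1618] yaw -89.05 tilt 4.373948017311058e-05 0.00015728678237836302 op 0.0110 q7 -1.57 F [-0.5353 -1.1096  2.3969] T [-0.0882  0.1494 -0.0835]
t: 23.1
ee_pos: [0.5827, -0.0646, 0.1653]
eef_rot: [0.504, -0.496, 0.496, -0.504]
force: [-0.2, -0.2, -2.7]
opening: 0.0111
```

```bash
python3 -m pendant '[{"xyz":[0,-0.004,0],"rotation":[0,0,0]},{"xyz":[0,-0.008,0],"rotation":[0,0,0]},{"xyz":[0,-0.012,0],"rotation":[0,0,0]},{"xyz":[0,-0.03,0],"rotation":[0,0,0]},{"xyz":[0,-0.07,0],"rotation":[0,0,0]},{"xyz":[0,-0.07,0],"rotation":[0,0,0]},{"xyz":[0,-0.07,0],"rotation":[0,0,0]}]' - 50
python3 go.py 0.5555 0.259 0.235 -62.3;python3 shot.py wk13 220 80 200 200 3
```

```text
t: 23.68
ee_pos: [0.5846, -0.0643, 0.2391]
eef_rot: [-0.503, 0.494, -0.497, 0.506]
force: [-0.5, 0.3, -1.2]
opening: 0.0106
xyz [-0.3238  0.0038 -0.0236] n 7.786070718575894 rot [-0.0062 -0.4664  0.0019] n 3.732432423449247
t 23.68 pos [ 0.5846 -0.0643  0.2391] yaw -89.02 tilt 0.0004652678502755081 0.006378182463223164 op 0.0106 q7 -1.56 F [-0.5053  0.3135 -1.1549] T [0.0311 0.0144 0.0096]
[ 0.58464093 -0.06434235  0.23913259] 0.0678214343623885
```

View pics/wk13.png

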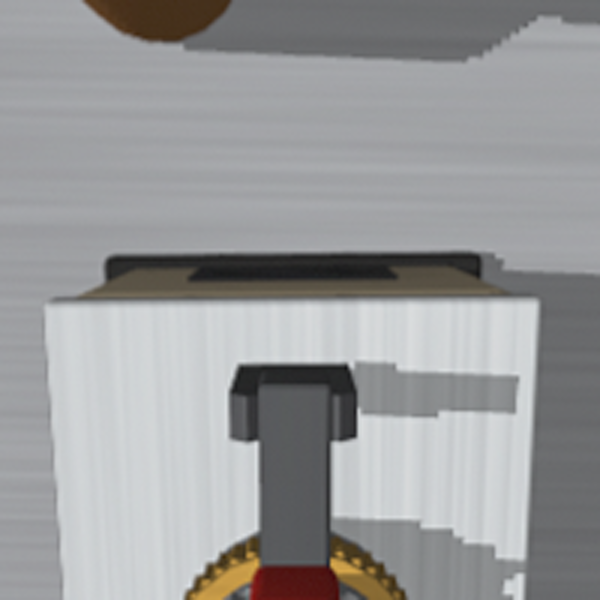

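The key is out and held. Back to the rest.

```bash
python3 -m pendant '[{"xyz":[-0.04,0,-0.003],"rotation":[0,-0.058,0]},{"xyz":[-0.081,0,-0.006],"rotation":[0,-0.117,0]},{"xyz":[-0.121,0,-0.009],"rotation":[0,-0.175,0]},{"xyz":[-0.162,0,-0.012],"rotation":[0,-0.233,0]},{"xyz":[-0.202,0,-0.015],"rotation":[0,-0.29,0]},{"xyz":[-0.243,0,-0.018],"rotation":[0,-0.35,0]},{"xyz":[-0.283,0,-0.021],"rotation":[0,-0.408,0]},{"xyz":[-0.323,0,-0.024],"rotation":[0,-0.466,0]}]'
python3 -m pendant '[{"xyz":[0,0,0],"rotation":[0,0,0]},{"xyz":[0,0,0],"rotation":[0,0,0]},{"xyz":[0,0,0],"rotation":[0,0,0]}]'
python3 go.py 0.5555 0.259 0.0155 -62.3
```

```text
t: 24.4
ee_pos: [0.5524, 0.2596, 0.2345]
eef_rot: [0.606, -0.365, 0.365, -0.605]
force: [0.8, -0.5, -1.2]
opening: 0.0108
t: 24.65
ee_pos: [0.553, 0.2578, 0.2343]
eef_rot: [0.606, -0.366, 0.365, -0.604]
force: [0.4, -0.5, -1.4]
opening: 0.0106
xyz [0.     0.2188 0.0032] n 5.248307080375393 rot [ 0.0021 -0.0001  0.0002] n 0.017141617506037876
t 24.65 pos [0.553  0.2578 0.2343] yaw -62.31 tilt 0.00020788849509784102 -0.002128327564736354 op 0.0106 q7 -1.70 F [ 0.4347 -0.5071 -1.3908] T [-0.0395 -0.0085  0.022 ]
```

```bash
python3 -m pendant '[{"xyz":[0,0.04,0.002],"rotation":[0.002,0,0]},{"xyz":[0,0.08,0.002],"rotation":[0.002,0,0]},{"xyz":[0,0.12,0.002],"rotation":[0.002,0,0]},{"xyz":[0,0.16,0.002],"rotation":[0.002,0,0]},{"xyz":[0,0.19,0.002],"rotation":[0.002,0,0]},{"xyz":[0,0.208,0.002],"rotation":[0.002,0,0]},{"xyz":[0,0.208,0.002],"rotation":[0.002,0,0]},{"xyz":[0,0.208,0.002],"rotation":[0.002,0,0]}]'
python3 go.py 0.5555 0.259 0.0148 -62.3
```

```text
t: 25.32
ee_pos: [0.5552, 0.2569, 0.0268]
eef_rot: [0.605, -0.367, 0.367, -0.604]
force: [0.3, -0.1, -1.2]
opening: 0.0107
xyz [-0.0017  0.012   0.0013] n 0.2915559829446245 rot [ 0.0006 -0.003   0.0004] n 0.02498153630060065
t 25.32 pos [0.5552 0.2569 0.0268] yaw -62.47 tilt 0.00044418761471215484 -0.0006190653460356188 op 0.0107 q7 -1.77 F [ 0.307  -0.0602 -1.1836] T [-0.0055 -0.0546 -0.0152]
```

```bash
python3 -m pendant '[{"xyz":[-0.001,0.003,0.001],"rotation":[0,0,0]},{"xyz":[-0.001,0.006,0.001],"rotation":[0,0,0]},{"xyz":[-0.001,0.009,0.001],"rotation":[0,0,0]},{"xyz":[-0.001,0.01,0.001],"rotation":[0,0,0]},{"xyz":[-0.001,0.0105,0.001],"rotation":[0,0,0]},{"xyz":[-0.001,0.011,0.001],"rotation":[0,0,0]},{"xyz":[-0.001,0.0115,0.001],"rotation":[0,0,0]},{"xyz":[-0.001,0.0115,0.001],"rotation":[0,0,0]}]'
python3 go.py 0.5555 0.259 0.0148 -62.3
```

```text
t: 25.98
ee_pos: [0.5558, 0.2603, 0.0162]
eef_rot: [-0.604, 0.366, -0.366, 0.606]
force: [0.2, 0.0, -0.8]
opening: 0.011
xyz [ 0.0011  0.0014 -0.0009] n 0.047002292935805004 rot [-0.0022 -0.0006 -0.    ] n 0.018121949866026284
t 25.98 pos [0.5558 0.2603 0.0162] yaw -62.33 tilt -2.22410967379294e-05 0.0021856459603290523 op 0.0110 q7 -1.78 F [ 0.225   0.0027 -0.7996] T [-0.0305 -0.0282  0.0387]
```

```bash
python3 -m pendant '[{"xyz":[0,0.0005,0],"rotation":[0,0,0]},{"xyz":[0,0.001,0],"rotation":[0,0,0]},{"xyz":[0,0.0013,0],"rotation":[0,0,0]},{"xyz":[0,0.0013,0],"rotation":[0,0,0]}]'
python3 -m pendant '[{"xyz":[0,0.0004,0],"rotation":[0,0,0]},{"xyz":[0,0.0004,0],"rotation":[0,0,0]}]'
```

```text
t: 26.32
ee_pos: [0.5558, 0.2604, 0.0149]
eef_rot: [-0.604, 0.366, -0.366, 0.606]
force: [-0.4, 0.7, 0.3]
opening: 0.011
t: 26.48
ee_pos: [0.5558, 0.2604, 0.0149]
eef_rot: [-0.604, 0.366, -0.366, 0.606]
force: [-2.1, -1.5, 3.4]
opening: 0.0106
```

Touching the tray floor. Release and rise, then check.

```bash
python3 -m pendant '[{"xyz":[0,-0.0004,0],"rotation":[0,0,0]},{"xyz":[0,-0.0004,0],"rotation":[0,0,0]},{"xyz":[0,-0.0004,0],"rotation":[0,0,0]},{"xyz":[0,-0.0004,0],"rotation":[0,0,0]},{"xyz":[0,-0.0004,0],"rotation":[0,0,0]},{"xyz":[0,-0.0004,0],"rotation":[0,0,0]}]' 1 20
python3 -m pendant '[{"xyz":[0,-0.02,0],"rotation":[0,0,0]},{"xyz":[0,-0.05,0],"rotation":[0,0,0]},{"xyz":[0,-0.09,0],"rotation":[0,0,0]},{"xyz":[0,-0.13,0],"rotation":[0,0,0]},{"xyz":[0,-0.16,0],"rotation":[0,0,0]},{"xyz":[0,-0.16,-0.03],"rotation":[0,0,0]},{"xyz":[0,-0.16,-0.03],"rotation":[0,0,0]},{"xyz":[0,-0.16,-0.03],"rotation":[0,0,0]}]'
python3 shot.py wk14 220 80 200 200 3; python3 shot.py wt14 190 170 220 130 3 top; python3 shot.py ws14 240 200 240 130 3 scene
```

```text
t: 26.98
ee_pos: [0.5557, 0.2603, 0.0148]
eef_rot: [-0.604, 0.366, -0.366, 0.606]
force: [-0.1, 0.3, -0.3]
opening: 0.082
t: 27.65
ee_pos: [0.5282, 0.2457, 0.1753]
eef_rot: [-0.604, 0.365, -0.367, 0.606]
force: [-0.1, -0.0, -0.3]
opening: 0.0857
[0.52820243 0.24573545 0.17525706] 0.04031941442844225
[0.52885888 0.24595188 0.17492038] 0.027063489854664433
[0.52919378 0.24609178 0.17468285] 0.016448067669586616
```

View pics/wk14.png

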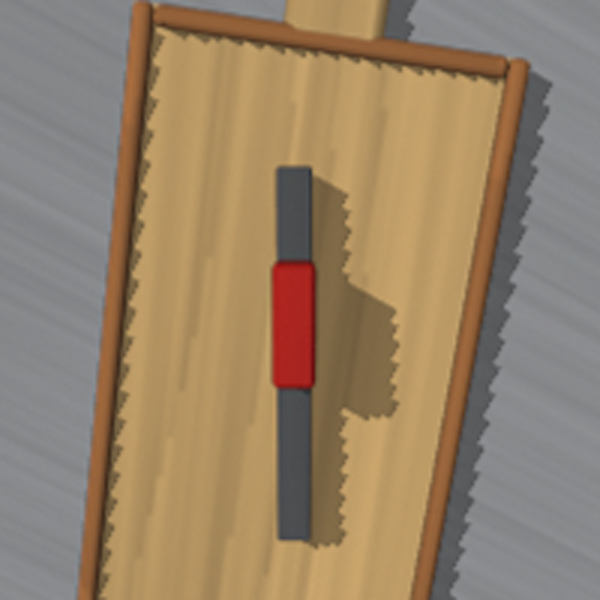

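View pics/ws14_full.png

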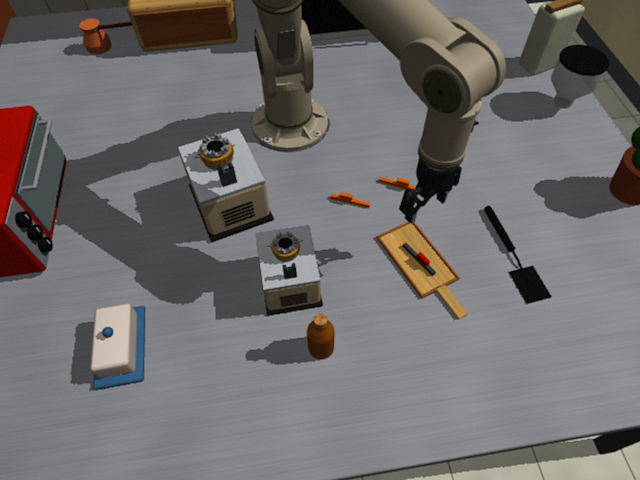

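The key lies on the tray upright and well inside, and the bystanders are unmoved. I'll check the barrel setting with the wrist camera.

```bash
python3 go.py 0.555 -0.0635 0.22 -88.4
python3 -m pendant '[{"xyz":[0.038,-0.01,-0.013],"rotation":[0,0.056,0]},{"xyz":[0.075,-0.03,-0.027],"rotation":[0,0.112,0]},{"xyz":[0.11,-0.045,-0.04],"rotation":[0,0.168,0]},{"xyz":[0.15,-0.045,-0.055],"rotation":[0,0.225,0]},{"xyz":[0.188,-0.045,-0.07],"rotation":[0,0.28,0]},{"xyz":[0.225,-0.045,-0.085],"rotation":[0,0.34,0]},{"xyz":[0.262,-0.045,-0.105],"rotation":[0,0.4,0]},{"xyz":[0.285,-0.045,-0.121],"rotation":[0,0.454,0]}]'
python3 -m pendant '[{"xyz":[0,0,0],"rotation":[0,0,0]},{"xyz":[0,0,0],"rotation":[0,0,0]},{"xyz":[0,0,0],"rotation":[0,0,0]},{"xyz":[0,0,0],"rotation":[0,0,0]}]'
python3 shot.py wg15 250 150 150 150 5; python3 go.py 0.555 -0.0635 0.22 -88.4
```

```text
xyz [ 0.2863 -0.0458 -0.1209] n 7.533196227864324 rot [-0.0019  0.4546 -0.0006] n 3.637989466282024
t 27.80 pos [0.5293 0.2463 0.1745] yaw -62.35 tilt -0.00014458033314368457 0.0020046767440441426 op 0.0855 q7 -1.71 F [ 0.6052 -0.0052 -0.2   ] T [ 0.0735 -0.0127 -0.0116]
t: 28.47
ee_pos: [0.5544, -0.0675, 0.2188]
eef_rot: [-0.505, 0.494, -0.495, 0.506]
force: [0.1, -0.7, -0.2]
opening: 0.0853
t: 28.8
ee_pos: [0.5544, -0.0603, 0.2193]
eef_rot: [-0.507, 0.492, -0.492, 0.509]
force: [0.9, -0.2, -0.0]
opening: 0.0853
[ 0.55437184 -0.06032816  0.21927096] 0.004911892098743612
xyz [ 0.0032 -0.0007  0.0006] n 0.07977993329892073 rot [-0.0017  0.0044 -0.0018] n 0.04050232958958045
t 28.85 pos [ 0.5543 -0.0603  0.2193] yaw -88.15 tilt -0.0017606958835058584 0.001704812353514662 op 0.0856 q7 -1.54 F [-0.3616  0.0527 -0.5305] T [ 0.0132  0.0238 -0.0095]
```

View pics/wg15.png

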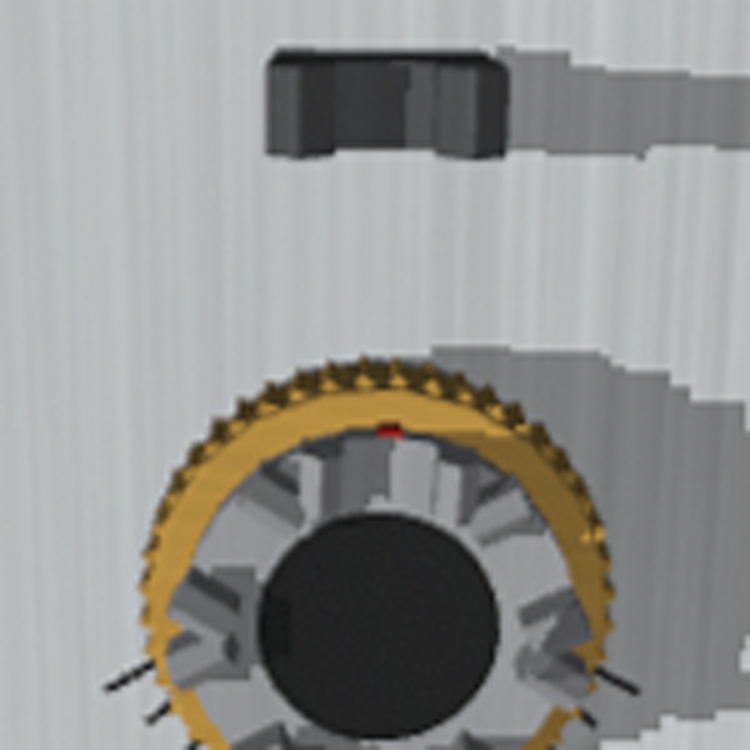

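Run:
```python
import cv2
im=cv2.imread("pics/wg15_full.png")[220:340,260:380];cv2.imwrite("pics/wg15b.png",cv2.resize(im,None,fx=5,fy=5,interpolation=cv2.INTER_CUBIC))
```

```text
(no output)
```

View pics/wg15b.png

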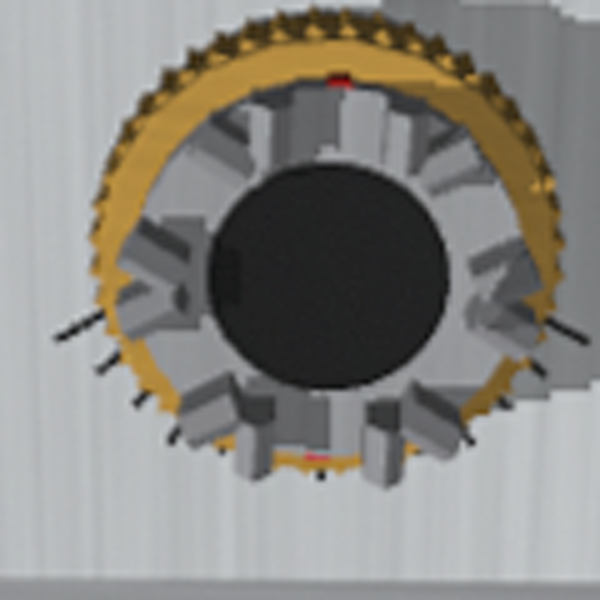

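Run:
```python
from h import *
import pickle
def go(n,a,b):
    P=pickle.load(open(f"pics/{n}.pkl","rb"));f=lambda p:onz(ray("wrist",(260+p[0]/5,220+p[1]/5),P),.152)
    v=f(a)-f(b);return np.degrees(np.arctan2(v[1],v[0]))
y0=go("wg4",(310,108),(313,498));y1=go("wg15",(340,81),(317,457));print(y0,y1,np.radians(y0-y1))
```

```text
2.599032834248725 -1.1296053984984087 0.06507701377718014
```

The barrel is about 0.05–0.065 rad from its setting. That is within the 0.1 limit and matches the key's play, so I'm handing in.

```bash
python3 -c "
from station import *
print(hand_in()); print(sense()['t'])"
```

```text
the job is handed in; nothing more can be done
None
the job is handed in; nothing more can be done
```

I seated the key, tightened the lock ring, put the key back on the spoon rest, and handed the job in at about 29 s of the 72 s allowed. `hand_in()` gives no verdict, so the result rests on my own checks.

**Key seated:** I laid the red-handled key across the smaller grinder, whose deck and height matched the given size. It touched down at z = 0.160, where I expected it to be fully home. The wrist picture showed it centred in the fork and over the barrel, and it was still seated after the tightening.

**Ring tightened:** I turned it clockwise about 67° in one grip. It dragged at about 0.3 N m until the bite, and I stopped at about 0.73 N m while turning, roughly 0.03 rad drawn up. I could not see the drawn-up amount directly. The 0.03 rad comes from the torque, with noise of about 0.04 N m.

**Last checks:**
- **Key on rest:** it lies upright on the tray floor, well inside the rim.
- **Other things:** the dish, cruet and spatula look unmoved in the scene picture.
- **Barrel:** its red dots show it about 0.05–0.065 rad from its setting. That is inside the 0.1 rad limit and fits the key's stated play, but it is not exactly back at zero.
- **Gripper:** it was open and clear of everything at hand-in.

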